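Fetch the heel block from behind the dye containers

ROBOT

A 6-joint arm with a two-finger parallel gripper is mounted at the origin on the work surface. World frame = base frame: x ahead of the robot, y to its left, z up, the work surface at z = 0. Lengths are in mm, angles in degrees, forces in N, time in s.
With the tool pointing down it reaches from about 350 to 850 mm from the base axis. Payload 8.1 kg.
Tool frame: the origin (TCP) lies between the finger pads; the fingertips stand 8 mm ahead of it and the grasp point (between the pads) lies 11 mm behind it (r.tip_extent is the distance from the TCP to the fingertips, in mm); z points along the fingers, y is the direction in which the jaws open and shut (so a half turn about z gives the same grasp; the last joint's range is limited). The gripper opens to 85 mm and grips with 20 to 120 N. Pads are 22 mm wide; open, the fingers measure 114 mm over their backs; the gripper's body (76 mm by 85 mm) begins 54 mm behind the grasp point. The pads swing forward as they close: fully open they stand 13 mm farther back than shut.
Start: joints at [69.591, 7.471, 85.268, -0, 87.261, -4.893], TCP at [160.479, 578.145, 215.892] pointing down, gripper open.
Joint ranges: [-169.43, 169.43], [-51.17, 129.36], [1.28, 143.12], [-76.62, 256.62], [0, 156.53], [-152.29, 152.29]. Speed limits (degrees/s): [136.94, 136.94, 159.86, 180, 180, 180].

INTERFACE

Orientations are given as [roll, pitch, yaw] about the fixed x, y, z axes, in that order (R = Rz(yaw) Ry(pitch) Rx(roll)).
In Python, from bench import sensors, viewer, hand_in, r gives the robot as it stands. The module is installed in compiled form; this text tells all that it offers.
- The arm moves only by the tool move_arm, never from a script. Its argument "rows" is a list that holds one entry, the list of rows, each a list of 6 numbers: the shift along the tool's x, y, z in m, then the turn, a rotation vector about the tool's x, y, z in degrees. In form: [[[tx, ty, tz, rx, ry, rz], ...]]. A call has 1 to 20 rows; each row is the pose to reach, as a shift and turn from the pose commanded when the call began, along the tool's axes at that moment; what a row does not reach only later rows make up. A row lasts 1/10 s, in which the tool goes at most 50 mm and 8.59 degrees, less where a joint would pass 70% of its speed; a pose out of reach is approached as far as the arm can. A call with a gripper value outside its range is refused whole. "grip" is the opening, from 0 (shut) to 1 (fully open), set as the call begins (left out, the last holds). The fingers move at their own pace and stop on an object; "newtons" is the grip in N (left out, the last holds). Time passes only in rows, so rows that repeat a pose let the fingers close. It gives the time, the measured TCP pose, the force and the opening at its end, in the units of the state.
- sensors.sense(): the state, without advancing time (a new reading comes with each control period).
- viewer.snapshot(name): name is "scene" or "top" or "wrist"; returns a dict with "color" (384x512x3 uint8, red, green, blue), "camera_matrix" (3x3 intrinsics, pixels), "R" (3x3) and "t" (3): a world point X has camera coordinates R X + t. Camera axes: x right, y down, z forward; pixel columns grow to the right and rows downward; lengths in mm; the calibration is good to about 2 mm. A picture is of the moment at which its call begins. There is no depth.
- hand_in(): hands the job in, once; it reports no verdict.
The state is a dict: "time": time; "joint_pos": joint angles; "qd": joint speeds; "joint_efforts": joint torques, N m; "tool_pos": TCP position; "tcp_rot": TCP orientation; "ft_force": force on the tool from outside, world axes, zero at the start; "wrist_torque": the same for the moment, N m; "finger_gap": finger opening in mm.
Only numpy, scipy, OpenCV 4.12 (cv2) and the standard library are available. Lean on these libraries where they do the work, as an engineer would, in place of code of your own. Each camera call takes 0.05 s, during which the arm holds its last target.

TASK

Move the round tin, the square can and the white bottle, which hem in the wooden heel block on the rack, over to the aluminium tray and stand them there upright. When all three stand in the tray, set the heel block upright and centred on the D-shaped top of the iron stand, its straight edge parallel to the top's straight edge; only then put each container back upright on the very pad it came from. Do not knock any container over, and leave the polish tin and the tack cup on the rack where they are.

Things in the scene. Friction and masses are not known exactly. Their poses are not given: they have to be found in the camera images.
- rack: Fixed plywood board, 160 (x) by 220 mm (y), its -x side towards the robot; top at z = 12 mm; along its +x edge a fence (inner face x = 68 mm) rises 35 mm above the top. Origin underneath. Three flush cork pads, 60 mm across, at (x, y) = (30, 58), (30, -58), (-26, 0) mm in its frame: one container on each, any on any pad. The heel block lies between them at (30, 0).
- tray: Fixed shallow aluminium tray, the side area, 230 mm (x) by 125 mm (y), walls 4 mm thick and 18 mm high, floor 4 mm thick. Origin at the centre of its underside, inner floor at z = 4 mm. The three containers fit in it side by side, 68 mm apart along x. It may be on the left or on the right.
- stand: Fixed cobbler's iron stand: round foot of 120 mm, column, and a flat D-shaped steel top 62 mm long (x) by 68 mm wide (y), 90 mm above the bench. Origin on the bench right under the middle of the top; the straight edge of the D is at +x, the round side at -x. On the other side from the tray.
- heel: Loose D-shaped block heel in dark wood with thin light layers, 46 mm long (x, from -23 to +23 mm), 50 mm wide (y), 34 mm high, 70 g. Origin at the centre of its underside; straight edge at +x, round side at -x. Its parallel sides (x from 2 to 23 mm, y = +-25 mm) are gripped across y. At the start it lies between the three containers, about 7 to 14 mm from each, too tight for a finger.
- round_tin: Loose bare metal round tin, 51 mm diameter, 100 mm high, flat slip lid, about 200 g. Origin at the centre of its underside, z up.
- square_can: Loose metal square can with a paper band, 43 by 43 mm (sides along its x and y), shoulder at 92 mm, small black screw cap to 104 mm, about 220 g. Origin at the centre of its underside, z up.
- bottle: Loose white plastic bottle, 40 mm diameter, straight-sided up to 82 mm, black cap 24 mm across, 110 mm high in all, about 140 g. Origin at the centre of its underside, z up.
- polish_tin: Flat metal polish tin, 55 mm diameter, 22 mm high, loose on the near right corner of the rack. Stays where it is. Origin at the centre of its underside.
- tack_cup: Small open steel cup, 44 mm across the rim, 24 mm high, loose on the near left corner of the rack. Stays where it is. Origin at the centre of its underside.

How it is judged:
By the outcome, as a careful person would: the job done as asked, in the order asked, and still so for the second after the job is handed in, with the robot touching nothing.
It also fails if it takes over 141 s, if anything falls off the work surface, if the arm or the gripper's body presses on something with over 40 N, if the wrist force passes 120 N, or if a joint passes its speed limit or range.

## Working session

There is one attempt and no reset: what is moved stays moved. The work goes in short steps, Python scripts to look and compute and a tool call to move; the robot and the scene stay as the last step left them, time stands still between calls to the robot, and variables do not carry over. Pictures are saved under pics/ and viewed, and the job is handed in when it is done.

Besides the shell and the picture viewer there is one more tool, called as name(argument=value, ...) on one line, values as JSON. move_arm: Moves the arm, as the interface text tells. Its arguments: {"type":"object","properties":{"rows":{"type":"array","items":{"type":"array","items":{"type":"array","items":{"type":"number"}}}},"grip":{"type":"number"},"newtons":{"type":"number"}},"required":["rows"]}

```bash
mkdir -p pics; python3 - <<'E'
from bench import sensors, viewer, r
import cv2, json, pickle
print(sensors.sense()); print(r.tip_extent, [a for a in dir(r) if not a.startswith('_')])
d={}
for n in ("scene","top","wrist"):
    s=viewer.snapshot(n); d[n]=s
    cv2.imwrite(f"pics/a_{n}.png",s["color"][:,:,::-1])
    print(n,s["camera_matrix"],s["R"],s["t"])
pickle.dump(d,open("a.pkl","wb"))
E
```

```text
{'time': 0.0, 'joint_pos': array([ 6.95928640e+01,  7.51231279e+00,  8.53286563e+01,  2.23633019e-03,
        8.72595254e+01, -4.89302191e+00]), 'qd': array([ 0.07295953,  0.06817081, -0.01260623, -0.08997406, -0.09335002,
       -0.01304122]), 'joint_efforts': array([-3.49306843e-03, -5.69388449e+01, -5.00554776e+01, -4.63259057e-04,
        1.47710089e-02, -5.01028126e-05]), 'tool_pos': array([160.25585729, 577.62911885, 214.8795421 ]), 'tcp_rot': array([-1.79900062e+02, -1.07971688e-02,  1.64485768e+02]), 'ft_force': array([-0.34215158, -0.14600565,  0.36451701]), 'wrist_torque': array([ 0.01268833, -0.01475203, -0.01241254]), 'finger_gap': 85.59384806414671}
8.0 ['PlanningError', 'tip_extent']
scene [[486.58497338   0.         259.09574754]
 [  0.         486.58497338 187.82094904]
 [  0.           0.           1.        ]] [[ 0.84061941  0.54146888 -0.01305605]
 [ 0.37525212 -0.59961523 -0.70685743]
 [-0.39056991  0.58929876 -0.70723554]] [-489.23103505 -164.01299692 1288.64292981]
top [[457.08834508   0.         251.30876717]
 [  0.         457.08834508 188.89153665]
 [  0.           0.           1.        ]] [[-0.00928329 -0.99992821  0.00757534]
 [-0.97921266  0.00755537 -0.20269554]
 [ 0.20262376 -0.00929955 -0.97921251]] [   4.28565811  557.83568017 1005.69124288]
wrist [[329.19686016   0.         253.7237264 ]
 [  0.         329.19686016 191.09764239]
 [  0.           0.           1.        ]] [[ 0.26765036  0.96351429 -0.0018716 ]
 [ 0.91771386 -0.25433492  0.30514755]
 [ 0.29353801 -0.08339045 -0.95230324]] [-599.00878904  -40.05219117  381.71089043]
```

```bash
ls -la .
```

```text
total 1744
drwxr-xr-x  3 agent agent    4096 Dec  7 15:17 .
drwxr-xr-x 23 root  root     4096 Dec  7 15:16 ..
-rw-r--r--  1 agent agent 1770642 Dec  7 15:17 a.pkl
drwxr-xr-x  2 agent agent    4096 Dec  7 15:17 pics
```

View pics/a_scene.png

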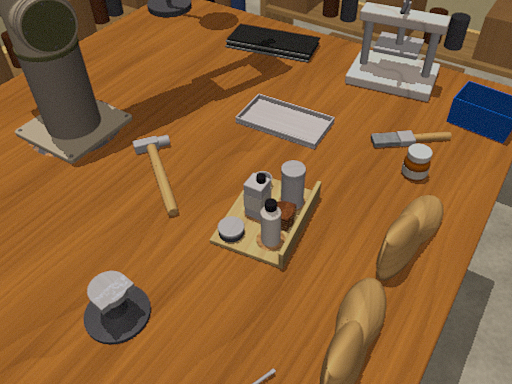

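View pics/a_top.png

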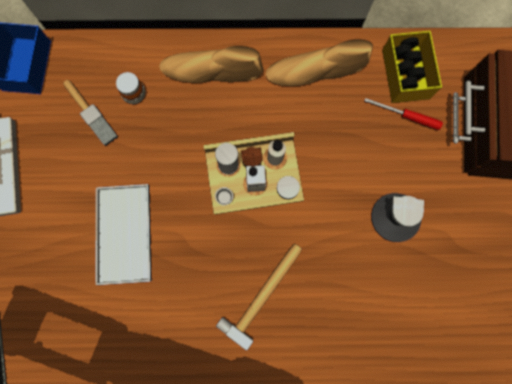

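View pics/a_wrist.png

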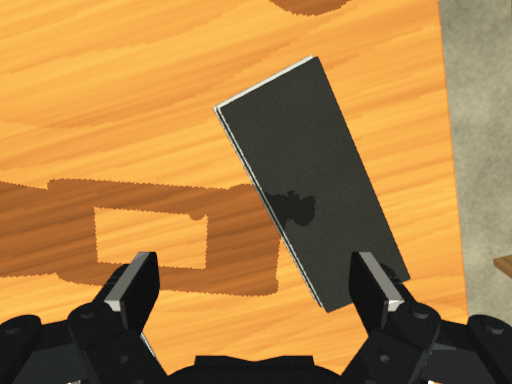

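The scene and top views show the tray on the left (top view about 123,233) and the stand on the right (about 405,212). The rack is at about 253,173: round tin on the far left pad, bottle on the far right, square can on the near pad. I'll measure with enlarged crops.

```bash
cat > h.py <<'E'
import numpy as np, cv2, pickle
def ray(s,uv,z):
    K,R,t=s["camera_matrix"],s["R"],s["t"]
    c=-R.T@t; d=R.T@np.linalg.inv(K)@np.array([uv[0],uv[1],1.0])
    return c+d*(z-c[2])/d[2]
def proj(s,X):
    p=s["R"]@np.asarray(X,float)+s["t"]; p=s["camera_matrix"]@p; return p[:2]/p[2]
def crop(s,x0,y0,w,h,k,name):
    im=s["color"][y0:y0+h,x0:x0+w,::-1]
    cv2.imwrite(name,cv2.resize(im,None,fx=k,fy=k,interpolation=cv2.INTER_NEAREST))
E
python3 - <<'E'
from h import *
d=pickle.load(open("a.pkl","rb"))
crop(d["top"],195,125,120,95,6,"pics/b_rack.png")
crop(d["top"],360,180,80,70,8,"pics/b_stand.png")
crop(d["top"],85,175,80,120,5,"pics/b_tray.png")
crop(d["scene"],200,150,130,120,5,"pics/b_srack.png")
crop(d["scene"],75,260,90,90,6,"pics/b_sstand.png")
E
```

```text
(no output)
```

View pics/b_rack.png

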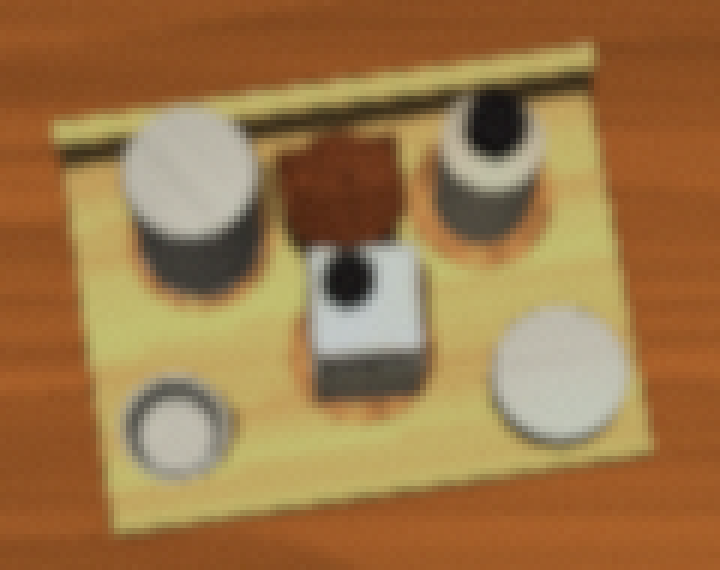

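View pics/b_stand.png

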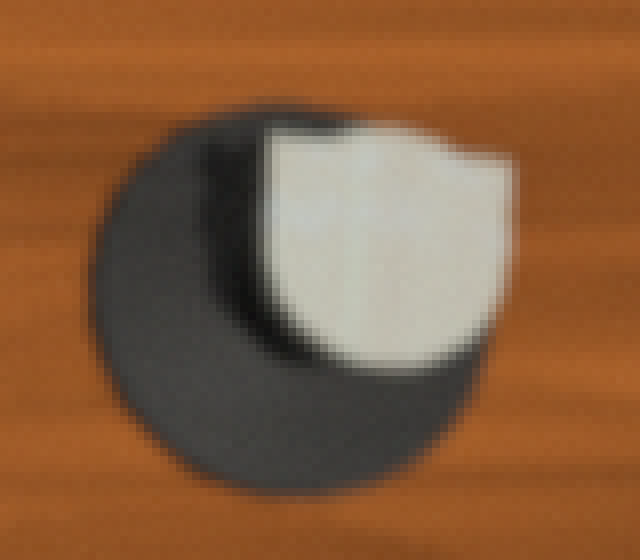

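View pics/b_tray.png

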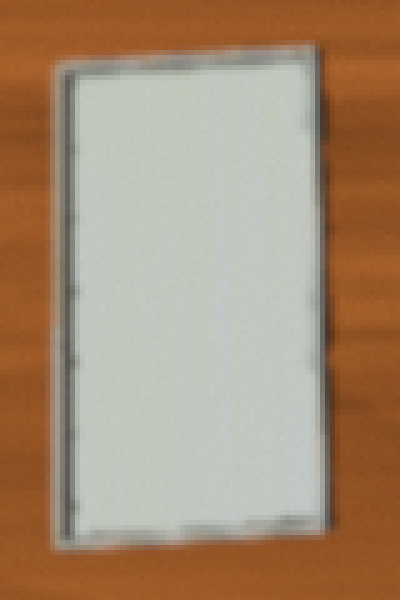

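View pics/b_srack.png

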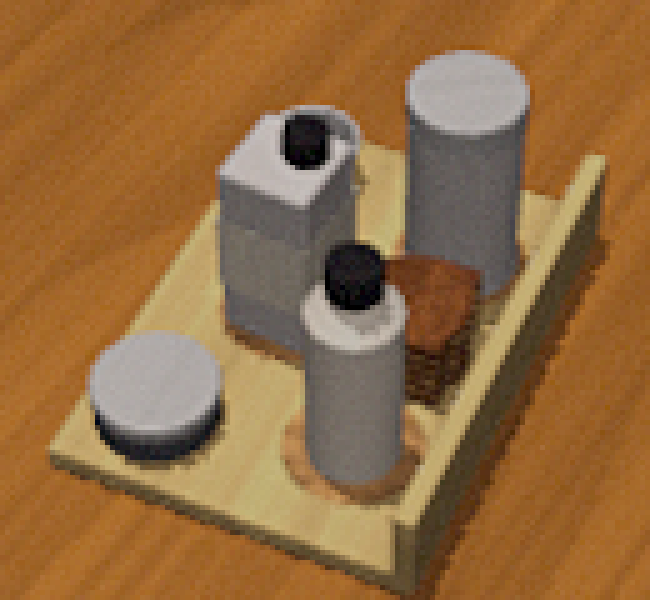

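View pics/b_sstand.png

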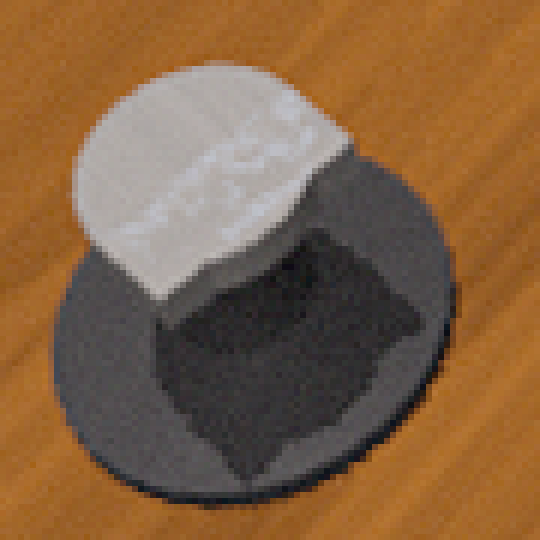

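```bash
python3 - <<'E'
from h import *
d=pickle.load(open("a.pkl","rb"))
np.set_printoptions(precision=1,suppress=True)
for n in("top","scene"):
    s=d[n]; print(n,"cam",-s["R"].T@s["t"])
s=d["top"]; o=np.array([195,125]);
def P(x,y,z,k=6,o=o): return ray(s,np.array([x,y])/k+o-0.5+0.0,z)   # nearest upscaled: pixel centre = x/k-0.5
print("rack near L,R",P(113,533,12),P(652,450,12))
print("fence top outer L,R",P(55,125,47),P(597,43,47))
print("fence top inner L",P(60,147,47),P(595,72,47))
print("tin top c",P(191,173,112)," bottle cap c",P(497,123,122)," shoulder",P(492,137,94))
can=[(308,244),(422,244),(424,352),(312,352)]
c=np.array([P(x,y,104) for x,y in can]); print("can shoulder\n",c,c.mean(0)); print("cap",P(349,280,116))
for p in [(280,155),(395,138),(405,190),(345,128)]: print("heel",P(*p,46))
print("polish",P(561,370,34)," cup",P(176,425,36))
so=np.array([360,180])
for p in [(265,128),(515,155),(380,120),(390,375),(265,245),(505,270)]: print("stand",P(*p,90,8,so))
to=np.array([85,175])
t=np.array([P(*p,18,5,to) for p in [(55,64),(317,46),(328,532),(57,548)]]); print("tray\n",t,t.mean(0))
s=d["scene"];so=np.array([75,260])
for p in [(352,138),(163,300),(250,262),(220,62),(75,190)]: print("scn stand",P(*p,90,6,so))
so=np.array([200,150])
for p in [(467,92)]: print("scn tin",P(*p,112,5,so))
print("scn bottle cap",P(356,262,122,5,so),"can cap",P(306,128,116,5,so))
can=[(218,172),(272,113),(353,150),(303,210)]
c=np.array([P(x,y,104,5,so) for x,y in can]); print("can shoulder\n",c,c.mean(0))
print("rack near R",P(50,452,12,5,so),"polish",P(156,385,34,5,so))
E
```

```text
top cam [ 342.5    9.4 1097.8]
scene cam [ 976.1 -592.8  789.1]
rack near L,R [508.   90.7  12. ] [ 540. -126.   12.]
fence top outer L,R [667.3 112.5  47. ] [ 700.1 -104.8   47. ]
fence top inner L [658.1 110.4  47. ] [ 687.9 -103.7   47. ]
tin top c [628.2  55.2 112. ]  bottle cap c [643.7 -58.7 122. ]  shoulder [646.8 -58.6  94. ]
can shoulder
 [[602.6  11.8 104. ]
 [602.3 -30.9 104. ]
 [560.9 -31.  104. ]
 [561.2  10.6 104. ]] [581.8  -9.9 104. ]
cap [585.7  -3.3 116. ]
heel [654.5  22.8  46. ]
heel [661.2 -23.1  46. ]
heel [639.7 -26.8  46. ]
heel [665.5  -3.2  46. ]
polish [568.6 -88.1  34. ]  cup [547.2  64.4  36. ]
stand [ 533.4 -318.    90. ]
stand [ 525.1 -387.9   90. ]
stand [ 535.4 -350.6   90. ]
stand [ 463.4 -347.8   90. ]
stand [ 500.1 -315.6   90. ]
stand [ 492.5 -382.3   90. ]
tray
 [[572.8 374.3  18. ]
 [580.7 248.7  18. ]
 [350.5 235.2  18. ]
 [344.4 359.8  18. ]] [462.1 304.5  18. ]
scn stand [ 531.5 -316.6   90. ]
scn stand [ 524.2 -382.9   90. ]
scn stand [ 535.8 -361.6   90. ]
scn stand [ 480.7 -317.8   90. ]
scn stand [ 477.5 -371.1   90. ]
scn tin [629.7  56.6 112. ]
scn bottle cap [646.6 -56.9 122. ] can cap [587.6   0.1 116. ]
can shoulder
 [[564.5 -29.7 104. ]
 [564.   10.8 104. ]
 [603.8   9.8 104. ]
 [605.  -29.6 104. ]] [584.3  -9.7 104. ]
rack near R [ 542.5 -125.6   12. ] polish [570.4 -87.9  34. ]
```

move_arm(rows=[[[-0.5905,-0.378,0.026,0,0,-15.5],[-0.5905,-0.378,0.026,0,0,-15.5],[-0.5905,-0.378,0.026,0,0,-15.5],[-0.5905,-0.378,0.026,0,0,-15.5],[-0.5905,-0.378,0.026,0,0,-15.5],[-0.5905,-0.378,0.026,0,0,-15.5],[-0.5905,-0.378,0.026,0,0,-15.5],[-0.5905,-0.378,0.026,0,0,-15.5],[-0.5905,-0.378,0.026,0,0,-15.5],[-0.5905,-0.378,0.026,0,0,-15.5],[-0.5905,-0.378,0.026,0,0,-15.5],[-0.5905,-0.378,0.026,0,0,-15.5],[-0.5905,-0.378,0.026,0,0,-15.5],[-0.5905,-0.378,0.026,0,0,-15.5],[-0.5905,-0.378,0.026,0,0,-15.5],[-0.5905,-0.378,0.026,0,0,-15.5],[-0.5905,-0.378,0.026,0,0,-15.5]]], grip=1, newtons=40)

```text
time: 1.85
tool_pos: [627.8, 56.6, 189.6]
tcp_rot: [180.0, -0.1, 180.0]
ft_force: [-0.1, 0.8, 0.0]
finger_gap: 85.7
```

```bash
cat > look.py <<'E'
import sys
from bench import sensors, viewer
from h import *
np.set_printoptions(precision=2,suppress=True)
tag=sys.argv[1]; st=sensors.sense(); print({k:st[k] for k in("time","tool_pos","tcp_rot","ft_force","finger_gap","joint_pos")})
d={}
for n in sys.argv[2:]:
    d[n]=viewer.snapshot(n); cv2.imwrite(f"pics/{tag}_{n}.png",d[n]["color"][:,:,::-1])
pickle.dump(d,open(tag+".pkl","wb"))
E
python3 look.py c wrist
```

```text
{'time': 1.85, 'tool_pos': array([627.76,  56.64, 189.58]), 'tcp_rot': array([179.97,  -0.05, 180.  ]), 'ft_force': array([-0.14,  0.81,  0.03]), 'finger_gap': 85.66155601080956, 'joint_pos': array([  0.48,  12.89,  81.96,   0.03,  85.21, -89.52])}
```

View pics/c_wrist.png

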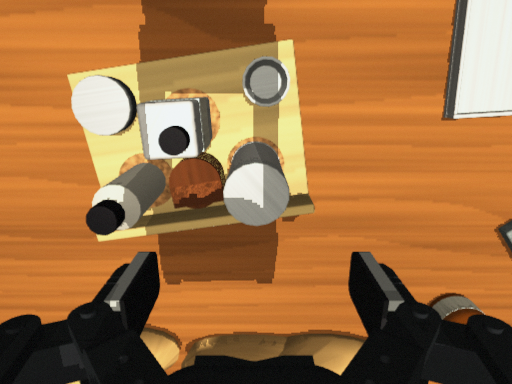

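The wrist view (up is −x, right is +y) shows the tin lid at about (256,192), can shoulder (167,130), bottle cap (106,217) and cup (266,81). I'll cross-check those against the top view.

```bash
python3 - <<'E'
from h import *
np.set_printoptions(precision=1,suppress=True)
s=pickle.load(open("c.pkl","rb"))["wrist"]; print(-s["R"].T@s["t"])
for n,p,z in [("tin",(256,192),112),("can tl",(139,105),104),("can tr",(197,98),104),("can br",(202,156),104),("can bl",(148,160),104),("cap",(174,141),116),("bottle cap",(105,217),122),("cup",(266,81),36),("polish",(103,105),34),("rack nl",(292,40),12),("rack nr",(68,75),12),("heel c",(175,206),46),("heel c",(222,203),46)]:
    print(n,ray(s,p,z))
E
```

```text
[549.7  56.6 349.3]
tin [626.2  58.3 112. ]
can tl [562.8 -26.2 104. ]
can tr [557.9  15.9 104. ]
can br [600.2  17.5 104. ]
can bl [603.3 -23.7 104. ]
cap [586.9   0.  116. ]
bottle cap [642.5 -54.  122. ]
cup [545.5  67.7  36. ]
polish [566.5 -83.2  34. ]
rack nl [508.7  92.5  12. ]
rack nr [ 539.6 -122.9   12. ]
heel c [661.9 -20.7  46. ]
heel c [658.8  25.6  46. ]
```

move_arm(rows=[[[0,0.001,0.04,0,0,0],[0,0.001,0.075,0,0,0],[0,0.001,0.1,0,0,0],[0,0.001,0.115,0,0,0],[0,0.001,0.121,0,0,0],[0,0.001,0.121,0,0,0]]])

```text
time: 2.5
tool_pos: [628.2, 57.6, 69.1]
tcp_rot: [180.0, -0.0, -180.0]
ft_force: [0.9, 0.1, 0.5]
finger_gap: 85.5
```

move_arm(rows=[[[0,0,0,0,0,0],[0,0,0,0,0,0],[0,0,0,0,0,0],[0,0,0,0,0,0],[0,0,0,0,0,0],[0,0,0,0,0,0],[0,0,0,0,0,0],[0,0,0,0,0,0]]], grip=0, newtons=40)

```text
time: 3.3
tool_pos: [629.8, 57.1, 71.0]
tcp_rot: [180.0, 0.2, 180.0]
ft_force: [-0.6, 1.4, 7.2]
finger_gap: 49.8
```

move_arm(rows=[[[0,0,-0.01,0,0,0],[0,0,-0.03,0,0,0],[0,0,-0.055,0,0,0],[0.01,0.01,-0.075,0,0,0],[0.03,0.03,-0.08,0,0,0],[0.055,0.057,-0.08,0,0,0],[0.08,0.084,-0.08,0,0,0],[0.105,0.11,-0.08,0,0,0],[0.13,0.136,-0.08,0,0,0],[0.155,0.162,-0.08,0,0,0],[0.18,0.188,-0.08,0,0,0],[0.205,0.215,-0.08,0,0,0],[0.225,0.236,-0.075,0,0,0],[0.232,0.243,-0.065,0,0,0],[0.2335,0.2445,-0.05,0,0,0],[0.2335,0.2445,-0.03,0,0,0],[0.2335,0.2445,-0.015,0,0,0],[0.2335,0.2445,-0.005,0,0,0],[0.2335,0.2445,-0.005,0,0,0]]])

```text
time: 5.2
tool_pos: [394.0, 300.1, 71.7]
tcp_rot: [-179.9, -0.2, 179.9]
ft_force: [-0.8, -0.0, -2.7]
finger_gap: 49.6
```

```bash
python3 look.py d scene
```

```text
{'time': 5.2, 'tool_pos': array([394.04, 300.09,  71.67]), 'tcp_rot': array([-179.88,   -0.18,  179.92]), 'ft_force': array([-0.83, -0.04, -2.72]), 'finger_gap': 49.56795593222393, 'joint_pos': array([ 31.37,  -1.64, 110.28,  -0.01,  71.59, -58.55])}
```

View pics/d_scene.png

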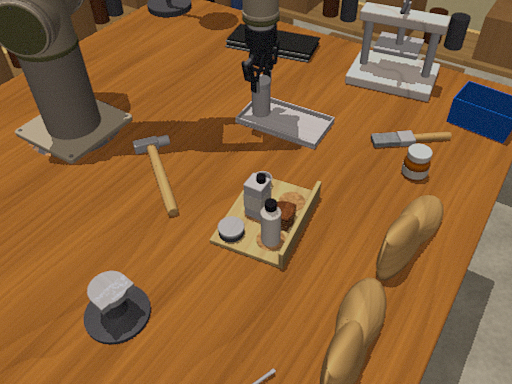

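Held tin is over the near slot of the tray (image about 261,97). I'll lower it about 9 mm gently.

move_arm(rows=[[[0,0,0.003,0,0,0],[0,0,0.006,0,0,0],[0,0,0.008,0,0,0],[0,0,0.0095,0,0,0],[0,0,0.0105,0,0,0],[0,0,0.0105,0,0,0]]])

```text
time: 5.85
tool_pos: [394.9, 301.5, 63.3]
tcp_rot: [-180.0, -0.0, 180.0]
ft_force: [-0.5, -0.3, -2.8]
finger_gap: 49.7
```

move_arm(rows=[[[0,0,0.001,0,0,0],[0,0,0.002,0,0,0],[0,0,0.002,0,0,0]]])

```text
time: 6.15
tool_pos: [395.8, 301.9, 62.9]
tcp_rot: [180.0, 0.1, 180.0]
ft_force: [-3.6, -1.9, 8.4]
finger_gap: 49.7
```

move_arm(rows=[[[0,0,0,0,0,0],[0,0,0,0,0,0],[0,0,0,0,0,0],[0,0,0,0,0,0],[0,0,0,0,0,0],[0,0,0,0,0,0],[0,0,-0.02,0,0,0],[0,0,-0.06,0,0,0],[0,0,-0.1,0,0,0],[0,0,-0.11,0,0,0]]], grip=1)

```text
time: 7.15
tool_pos: [397.3, 303.0, 176.8]
tcp_rot: [179.8, 0.4, 180.0]
ft_force: [0.5, 0.5, 0.8]
finger_gap: 85.6
```

move_arm(rows=[[[-0.03,-0.05,0,0,0,0],[-0.188,-0.3095,0,0,0,0],[-0.188,-0.3095,0,0,0,0],[-0.188,-0.3095,0,0,0,0],[-0.188,-0.3095,0,0,0,0],[-0.188,-0.3095,0,0,0,0],[-0.188,-0.3095,0,0,0,0],[-0.188,-0.3095,0,0,0,0],[-0.188,-0.3095,0,0,0,0],[-0.188,-0.3095,0,0,0,0],[-0.188,-0.3095,0,0,0,0],[-0.188,-0.3095,0,0,0,0]]])

```text
time: 8.35
tool_pos: [582.4, -6.5, 171.5]
tcp_rot: [180.0, 0.0, -179.9]
ft_force: [0.1, -0.3, -0.4]
finger_gap: 85.4
```

```bash
python3 look.py e wrist scene
```

```text
{'time': 8.35, 'tool_pos': array([582.38,  -6.54, 171.47]), 'tcp_rot': array([ 179.99,    0.  , -179.9 ]), 'ft_force': array([ 0.05, -0.32, -0.42]), 'finger_gap': 85.42127638818229, 'joint_pos': array([ -5.69,   6.15,  91.36,   0.01,  82.49, -95.79])}
```

View pics/e_wrist.png

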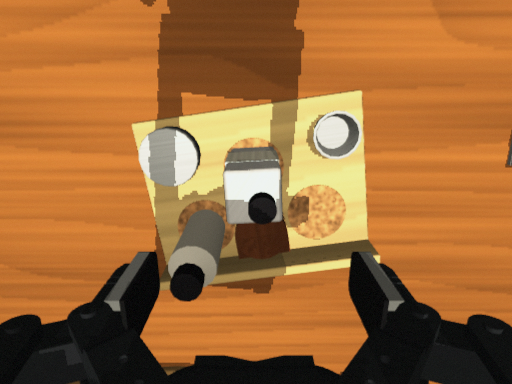

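View pics/e_scene.png

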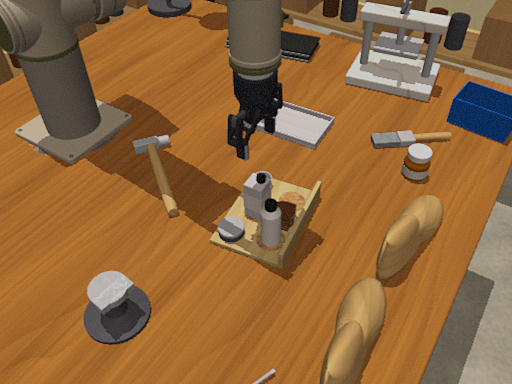

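The wrist view shows the can squared to the image (centre about 253,196), and the tin's pad is now clear at about (317,211).

```bash
python3 - <<'E'
from h import *
np.set_printoptions(precision=1,suppress=True)
s=pickle.load(open("e.pkl","rb"))["wrist"]; print(-s["R"].T@s["t"])
for n,p,z in [("can tl",(227,170),104),("can tr",(280,169),104),("can br",(283,222),104),("can bl",(225,222),104),("pad",(316.5,211.5),12),("pad l",(289,211),12),("pad r",(346,212),12),("pad t",(316,184.5),12),("pad b",(317,238.5),12),("rack nl",(360,91),12),("rack nr",(133,124),12)]:
    print(n,ray(s,p,z))
E
```

```text
[504.2  -6.7 331.1]
can tl [561.3 -25.6 104. ]
can tr [560.5  12.  104. ]
can br [601.2  15.3 104. ]
can bl [601.2 -28.  104. ]
pad [628.6  58.6  12. ]
pad l [628.1  30.1  12. ]
pad r [629.1  89.3  12. ]
pad t [599.3  56.4  12. ]
pad b [659.5  61.   12. ]
rack nl [508.8  91.8  12. ]
rack nr [ 539.3 -122.    12. ]
```

move_arm(rows=[[[0.001,0,0.03,0,0,0],[0.001,0,0.06,0,0,0],[0.001,0,0.085,0,0,0],[0.001,0,0.098,0,0,0],[0.001,0,0.1025,0,0,0],[0.001,0,0.1025,0,0,0]]])

```text
time: 9.05
tool_pos: [581.9, -7.8, 69.1]
tcp_rot: [180.0, -0.0, -180.0]
ft_force: [1.1, -0.3, 0.2]
finger_gap: 85.5
```

move_arm(rows=[[[0,0,0,0,0,0],[0,0,0,0,0,0],[0,0,0,0,0,0],[0,0,0,0,0,0],[0,0,0,0,0,0],[0,0,0,0,0,0],[0,0,0,0,0,0],[0,0,0,0,0,0],[0,0,0,0,0,0]]], grip=0)

```text
time: 9.95
tool_pos: [582.8, -8.1, 70.4]
tcp_rot: [-180.0, 0.1, 180.0]
ft_force: [-1.5, 0.8, 5.1]
finger_gap: 41.5
```

move_arm(rows=[[[0,0,-0.01,0,0,0],[0,0,-0.03,0,0,0],[0,0,-0.055,0,0,0],[0,0.01,-0.075,0,0,0],[0.011,0.03,-0.08,0,0,0],[0.022,0.06,-0.08,0,0,0],[0.034,0.09,-0.08,0,0,0],[0.046,0.12,-0.08,0,0,0],[0.057,0.15,-0.08,0,0,0],[0.068,0.18,-0.08,0,0,0],[0.08,0.21,-0.08,0,0,0],[0.091,0.24,-0.08,0,0,0],[0.102,0.27,-0.08,0,0,0],[0.112,0.295,-0.075,0,0,0],[0.117,0.308,-0.065,0,0,0],[0.119,0.3135,-0.05,0,0,0],[0.119,0.3135,-0.03,0,0,0],[0.119,0.3135,-0.012,0,0,0],[0.119,0.3135,0.002,0,0,0],[0.119,0.3135,0.004,0,0,0]]])

```text
time: 11.95
tool_pos: [462.2, 304.3, 62.6]
tcp_rot: [-179.9, -0.1, 179.9]
ft_force: [-0.3, -0.7, -2.2]
finger_gap: 41.5
```

move_arm(rows=[[[0,0,0.001,0,0,0],[0,0,0.002,0,0,0],[0,0,0.003,0,0,0],[0,0,0.004,0,0,0],[0,0,0.0045,0,0,0]]])

```text
time: 12.45
tool_pos: [463.7, 305.8, 62.2]
tcp_rot: [180.0, 0.1, 180.0]
ft_force: [-4.0, -2.8, 9.8]
finger_gap: 41.5
```

move_arm(rows=[[[0,0,0,0,0,0],[0,0,0,0,0,0],[0,0,0,0,0,0],[0,0,0,0,0,0],[0,0,0,0,0,0],[0,0,0,0,0,0],[0,0,-0.02,0,0,0],[0,0,-0.06,0,0,0],[0,0,-0.1,0,0,0],[0,0,-0.11,0,0,0]]], grip=1)

```text
time: 13.45
tool_pos: [465.4, 306.9, 176.1]
tcp_rot: [179.8, 0.4, 180.0]
ft_force: [0.3, -0.0, 0.1]
finger_gap: 85.8
```

move_arm(rows=[[[-0.02,-0.04,0,0,0,0],[-0.182,-0.3625,0,0,0,0],[-0.182,-0.3625,0,0,0,0],[-0.182,-0.3625,0,0,0,0],[-0.182,-0.3625,0,0,0,0],[-0.182,-0.3625,0,0,0,0],[-0.182,-0.3625,0,0,0,0],[-0.182,-0.3625,0,0,0,0],[-0.182,-0.3625,0,0,0,0],[-0.182,-0.3625,0,0,0,0],[-0.182,-0.3625,0,0,0,0],[-0.182,-0.3625,0,0,0,0],[-0.182,-0.3625,0,0,0,0]]])

```text
time: 14.75
tool_pos: [644.5, -55.3, 170.5]
tcp_rot: [180.0, 0.0, -179.9]
ft_force: [-0.0, 0.5, -1.0]
finger_gap: 85.7
```

```bash
python3 look.py f wrist scene
```

```text
{'time': 14.75, 'tool_pos': array([644.5 , -55.32, 170.55]), 'tcp_rot': array([ 179.99,    0.  , -179.9 ]), 'ft_force': array([-0.03,  0.48, -1.04]), 'finger_gap': 85.68162356865732, 'joint_pos': array([ -9.45,  15.97,  80.35,   0.01,  83.67, -99.55])}
```

View pics/f_wrist.png

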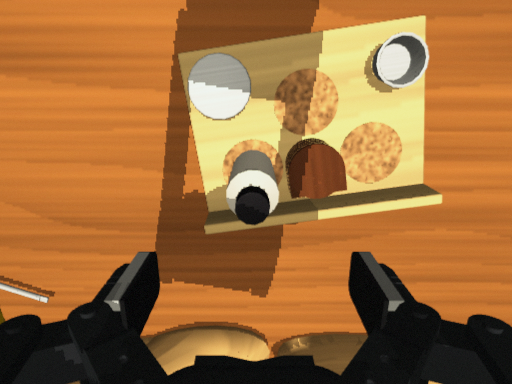

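View pics/f_scene.png

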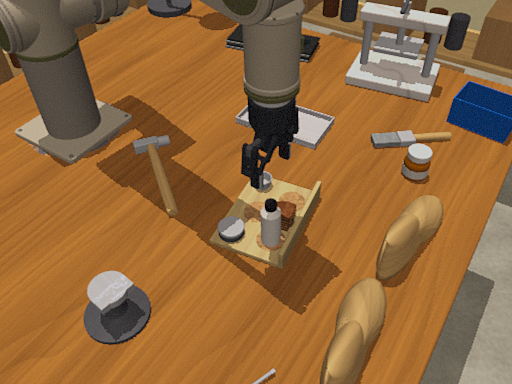

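The wrist view shows the heel's round side (316,165) and the two freed pads (306,101) and (371,152). The bottle cap is at (253,206).

```bash
python3 - <<'E'
from h import *
np.set_printoptions(precision=1,suppress=True)
s=pickle.load(open("f.pkl","rb"))["wrist"]
for n,p,z in [("cap",(253,205),122),("can pad",(306.5,101.5),12),("can pad l",(274,102),12),("can pad r",(339,101),12),("pad t",(306,68.5),12),("pad b",(307,134.5),12),("tin pad",(371,152.5),12),("heel br?",(347,190),46),("heel r",(346,165),46),("heel l",(287,172),46)]:
    print(n,ray(s,p,z))
crop(s,180,10,260,230,3,"pics/f_crop.png")
E
```

```text
cap [642.8 -55.9 122. ]
can pad [580.4  -6.2  12. ]
can pad l [580.9 -36.6  12. ]
can pad r [579.9  24.1  12. ]
pad t [551.5  -8.1  12. ]
pad b [611.   -4.2  12. ]
tin pad [628.4  59.3  12. ]
heel br? [656.2  29.1  46. ]
heel r [633.   26.2  46. ]
heel l [639.5 -25.8  46. ]
```

View pics/f_crop.png

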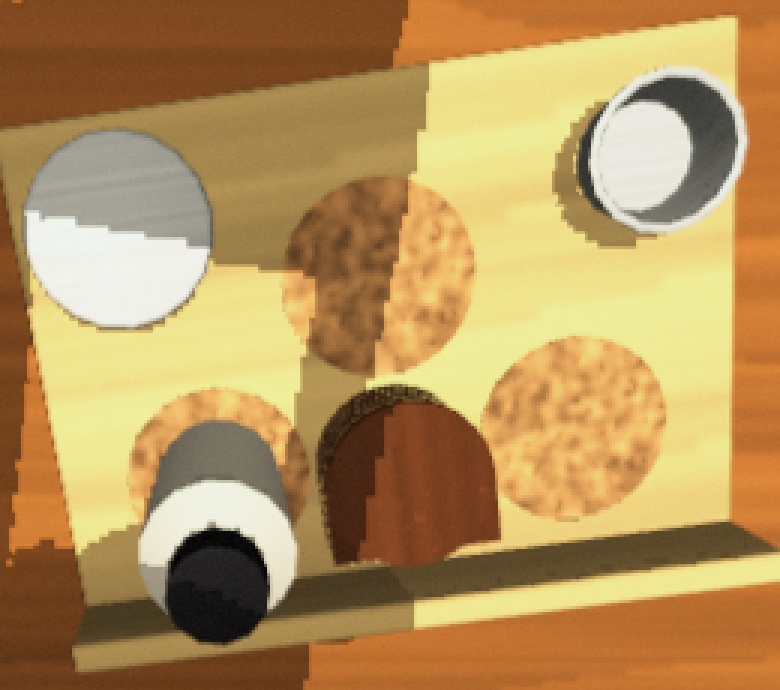

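move_arm(rows=[[[0,0,0.03,0,0,0],[0,0,0.06,0,0,0],[0,0,0.085,0,0,0],[0,0,0.097,0,0,0],[0,0,0.1015,0,0,0],[0,0,0.1015,0,0,0]]])

```text
time: 15.45
tool_pos: [644.9, -56.8, 69.2]
tcp_rot: [180.0, 0.0, -180.0]
ft_force: [-0.6, 0.1, 1.2]
finger_gap: 85.0
```

move_arm(rows=[[[0,0,0,0,0,0],[0,0,0,0,0,0],[0,0,0,0,0,0],[0,0,0,0,0,0],[0,0,0,0,0,0],[0,0,0,0,0,0],[0,0,0,0,0,0],[0,0,0,0,0,0],[0,0,0,0,0,0]]], grip=0)

```text
time: 16.35
tool_pos: [645.8, -57.1, 70.4]
tcp_rot: [-180.0, 0.1, 180.0]
ft_force: [0.7, 0.7, 5.5]
finger_gap: 37.3
```

move_arm(rows=[[[0,0,-0.01,0,0,0],[0,0,-0.03,0,0,0],[0,0,-0.055,0,0,0],[0,0.01,-0.075,0,0,0],[0.01,0.035,-0.08,0,0,0],[0.021,0.07,-0.08,0,0,0],[0.033,0.105,-0.08,0,0,0],[0.044,0.14,-0.08,0,0,0],[0.055,0.175,-0.08,0,0,0],[0.066,0.21,-0.08,0,0,0],[0.077,0.245,-0.08,0,0,0],[0.088,0.28,-0.08,0,0,0],[0.098,0.315,-0.08,0,0,0],[0.107,0.345,-0.075,0,0,0],[0.112,0.361,-0.065,0,0,0],[0.114,0.3666,-0.05,0,0,0],[0.114,0.3666,-0.03,0,0,0],[0.114,0.3666,-0.012,0,0,0],[0.114,0.3666,0.002,0,0,0],[0.114,0.3666,0.004,0,0,0]]])

```text
time: 18.35
tool_pos: [530.4, 308.1, 62.7]
tcp_rot: [-179.9, -0.1, 179.9]
ft_force: [-0.2, 0.3, -0.3]
finger_gap: 37.6
```

move_arm(rows=[[[0,0,0.001,0,0,0],[0,0,0.002,0,0,0],[0,0,0.003,0,0,0],[0,0,0.004,0,0,0],[0,0,0.0045,0,0,0]]])

```text
time: 18.85
tool_pos: [532.1, 309.8, 62.3]
tcp_rot: [180.0, 0.1, 180.0]
ft_force: [-0.9, -3.0, 9.8]
finger_gap: 37.5
```

move_arm(rows=[[[0,0,0,0,0,0],[0,0,0,0,0,0],[0,0,0,0,0,0],[0,0,0,0,0,0],[0,0,0,0,0,0],[0,0,0,0,0,0],[0,0,-0.02,0,0,0],[0,0,-0.06,0,0,0],[0,0,-0.1,0,0,0],[0,0,-0.11,0,0,0]]], grip=1)

```text
time: 19.85
tool_pos: [533.5, 310.9, 176.6]
tcp_rot: [179.8, 0.4, 180.0]
ft_force: [1.0, 0.6, 0.8]
finger_gap: 85.5
```

move_arm(rows=[[[-0.01,-0.04,0,0,0,0],[-0.109,-0.31,0,0,0,-8],[-0.109,-0.31,0,0,0,-8],[-0.109,-0.31,0,0,0,-8],[-0.109,-0.31,0,0,0,-8],[-0.109,-0.31,0,0,0,-8],[-0.109,-0.31,0,0,0,-8],[-0.109,-0.31,0,0,0,-8],[-0.109,-0.31,0,0,0,-8],[-0.109,-0.31,0,0,0,-8],[-0.109,-0.31,0,0,0,-8],[-0.109,-0.31,0,0,0,-8]]])

```text
time: 21.05
tool_pos: [639.6, 0.9, 170.4]
tcp_rot: [180.0, -0.0, -171.9]
ft_force: [0.0, -0.5, -0.4]
finger_gap: 85.4
```

```bash
python3 look.py g wrist scene; python3 -c "
from h import *
d=pickle.load(open('g.pkl','rb'));crop(d['wrist'],150,80,260,190,3,'pics/g_crop.png')"
```

```text
{'time': 21.05, 'tool_pos': array([639.59,   0.92, 170.42]), 'tcp_rot': array([ 179.99,   -0.  , -171.91]), 'ft_force': array([ 0.01, -0.51, -0.4 ]), 'finger_gap': 85.41091142670132, 'joint_pos': array([  -4.51,   14.88,   81.66,    0.01,   83.47, -102.6 ])}
```

View pics/g_crop.png

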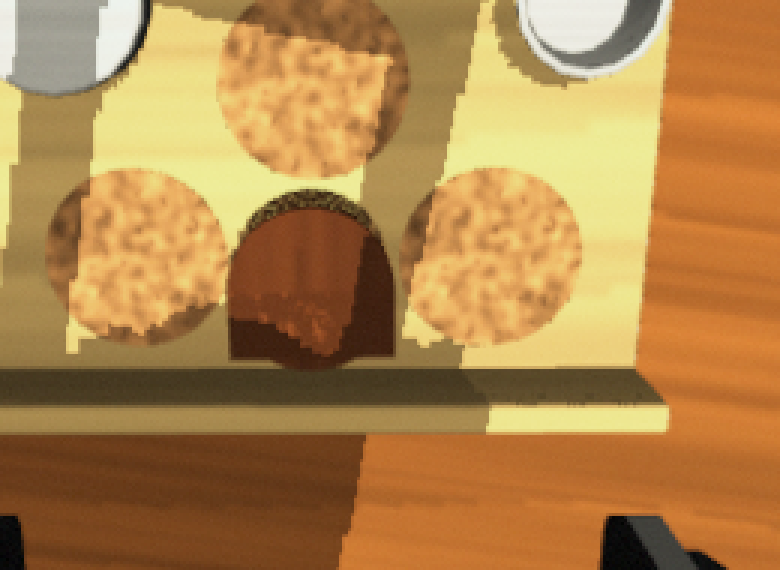

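View pics/g_scene.png

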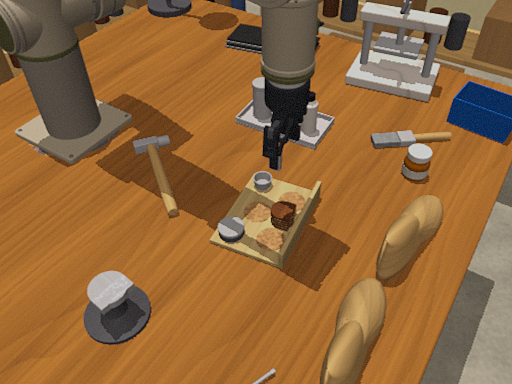

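The crop shows the heel's straight-edge corners at (229,358) and (395,356), with a small bulge between them because the round part is a full disc. The corners therefore define the straight edge at x=+23, and the stand works the same way at x=+31.

```bash
python3 - <<'E'
from h import *
np.set_printoptions(precision=1,suppress=True)
D=pickle.load(open("g.pkl","rb"))
s=D["wrist"]
q=lambda x,y:(x/3+150-.5,y/3+80-.5)
a=ray(s,q(229,358),46);b=ray(s,q(395,356),46)
print("corners",a,b,"w",np.linalg.norm(a-b),"yaw",np.degrees(np.arctan2(-(b-a)[0],(b-a)[1])),"mid",(a+b)/2)
print("apex",ray(s,q(312,208),46))
for n,p in [("bottle pad",(137,257)),("tin pad",(491,256)),("can pad",(313,84))]: print(n,ray(s,q(*p),12))
from bench import sensors
crop(D["scene"],230,60,120,100,6,"pics/g_tray.png")
crop(D["scene"],200,165,130,110,6,"pics/g_srack.png")
E
```

```text
corners [663.3 -21.5  46. ] [655.5  28.4  46. ] w 50.513744729293926 yaw 8.816898125795571 mid [659.4   3.5  46. ]
apex [614.1  -3.   46. ]
bottle pad [644.6 -57.   12. ]
tin pad [627.8  58.6  12. ]
can pad [581.6  -7.3  12. ]
```

View pics/g_tray.png

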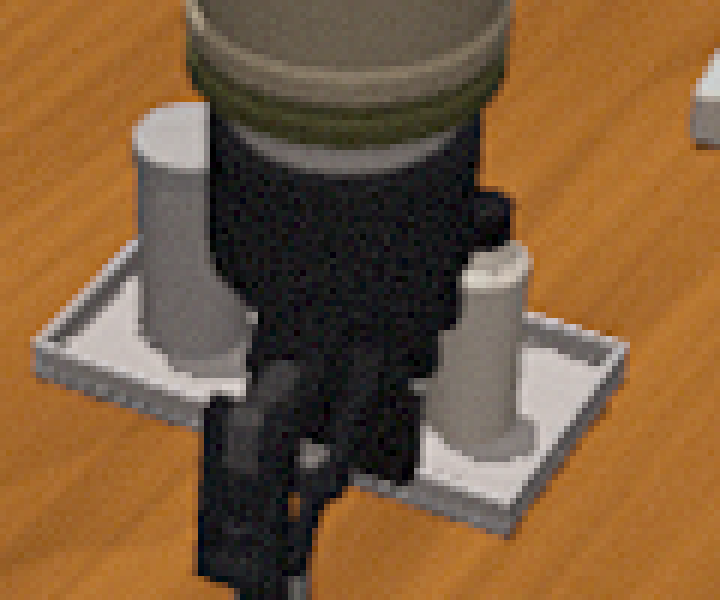

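View pics/g_srack.png

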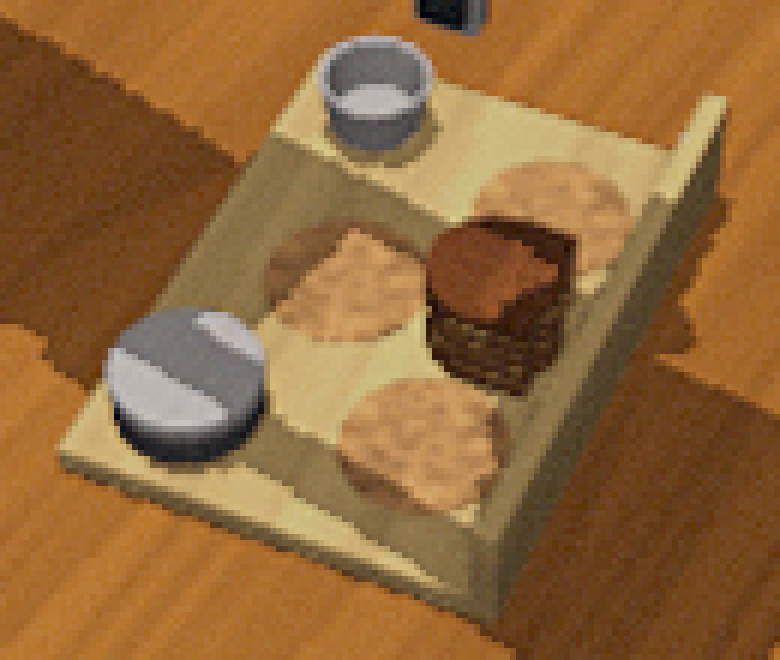

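move_arm(rows=[[[-0.009,0,0.03,0,0,-0.5],[-0.009,0,0.06,0,0,-0.5],[-0.009,0,0.09,0,0,-0.5],[-0.009,0,0.12,0,0,-0.5],[-0.009,0,0.137,0,0,-0.5],[-0.009,0,0.1445,0,0,-0.5],[-0.009,0,0.1445,0,0,-0.5]]])

```text
time: 21.85
tool_pos: [648.3, 1.0, 25.3]
tcp_rot: [180.0, -0.1, -171.5]
ft_force: [-0.5, 0.5, -0.9]
finger_gap: 85.6
```

move_arm(rows=[[[0,0,0,0,0,0],[0,0,0,0,0,0],[0,0,0,0,0,0],[0,0,0,0,0,0],[0,0,0,0,0,0],[0,0,0,0,0,0],[0,0,0,0,0,0],[0,0,0,0,0,0],[0,0,0,0,0,0]]], grip=0, newtons=35)

```text
time: 22.75
tool_pos: [652.5, 0.8, 30.7]
tcp_rot: [-179.9, 0.5, -171.5]
ft_force: [0.2, 1.6, 14.3]
finger_gap: -0.1
```

```bash
python3 look.py i wrist top; python3 -c "
from h import *
d=pickle.load(open('i.pkl','rb'));crop(d['wrist'],130,150,260,190,3,'pics/i_crop.png')"
```

```text
{'time': 22.75, 'tool_pos': array([652.51,   0.84,  30.68]), 'tcp_rot': array([-179.92,    0.45, -171.51]), 'ft_force': array([ 0.21,  1.58, 14.28]), 'finger_gap': -0.1472046196230134, 'joint_pos': array([  -4.44,   23.58,   86.23,    0.02,   69.73, -102.94])}
```

View pics/i_wrist.png

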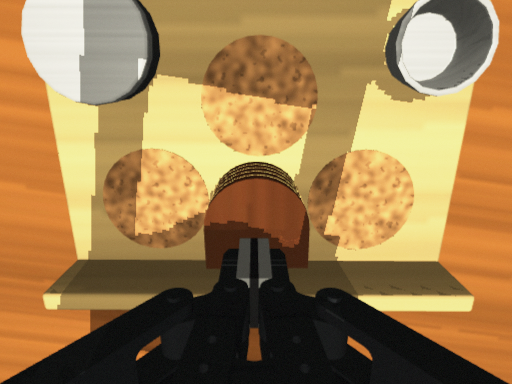

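View pics/i_top.png

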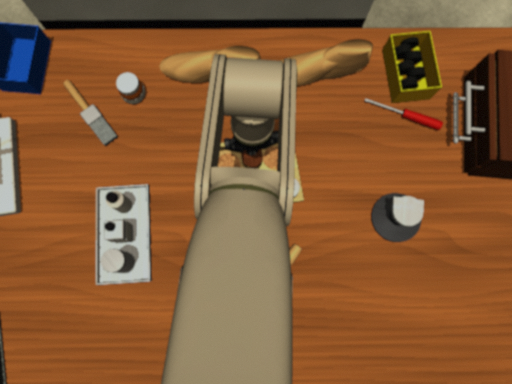

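The fingers are fully shut (gap −0.1) and appear in front of the heel's top at (237–290, 240+). They closed without gripping the heel, so I'll check where the tips really are by projection.

```bash
python3 - <<'E'
from h import *
np.set_printoptions(precision=1,suppress=True)
s=pickle.load(open("i.pkl","rb"))["wrist"]; print(-s["R"].T@s["t"])
for z in (16,22,30,41,46,56,70):
    print(z, proj(s,[652.5,0.8,z]), proj(s,[652.5-11*.989,0.8-1.6,z]))
for n,p in [("heel c",(206,268)),("heel c",(308,267))]: print(n,ray(s,p,46),ray(s,p,12))
print("apex",ray(s,(257,180),46)); crop(s,170,130,180,170,4,"pics/i_crop.png")
for n,p in [("bottle pad",(155,198)),("tin pad",(360,199)),("can pad",(260,96))]: print(n,ray(s,p,12))
for n in("i","a"):
    D=pickle.load(open(n+".pkl","rb"))
    crop(D["top"],85,175,80,120,5,f"pics/{n}_tray.png")
E
```

```text
[573.9 -10.6 189.7]
16 [253.8 227.7] [253.8 210. ]
22 [253.7 232.2] [253.8 214. ]
30 [253.7 238.7] [253.7 219.7]
41 [253.7 248.5] [253.7 228.6]
46 [253.6 253.4] [253.7 232.9]
56 [253.6 264. ] [253.6 242.5]
70 [253.5 281.4] [253.6 258.3]
heel c [664.1 -21.5  46. ] [685.5 -24.   12. ]
heel c [656.   28.6  46. ] [675.4  37.9  12. ]
apex [615.2  -3.2  46. ]
bottle pad [644.3 -57.6  12. ]
tin pad [627.5  58.6  12. ]
can pad [579.9  -6.8  12. ]
```

View pics/i_crop.png

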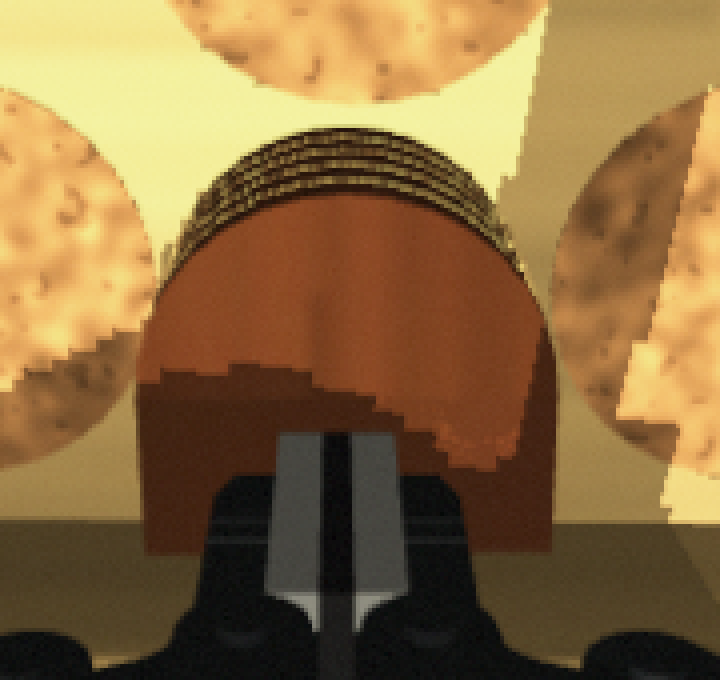

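View pics/i_tray.png

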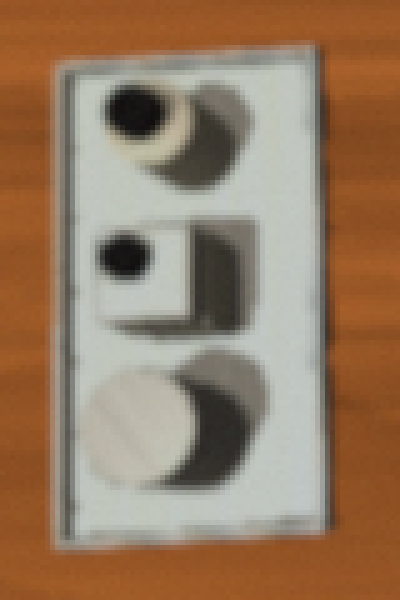

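```bash
python3 - <<'E'
from h import *
np.set_printoptions(precision=1,suppress=True)
s=pickle.load(open("d.pkl","rb"))["scene"]
crop(s,210,20,110,110,6,"pics/d_crop.png")
for z in (12,64,72,90,100,112): print(z,(proj(s,[394,300,z])-[210,20]+.5)*6,(proj(s,[394,275,z])-[210,20]+.5)*6)
E
```

```text
12 [307.1 551.7] [276.5 580.4]
64 [305.8 453.6] [274.3 482. ]
72 [305.6 438. ] [274.  466.4]
90 [305.2 402.4] [273.2 430.7]
100 [304.9 382.3] [272.7 410.5]
112 [304.6 357.9] [272.2 386. ]
```

View pics/d_crop.png

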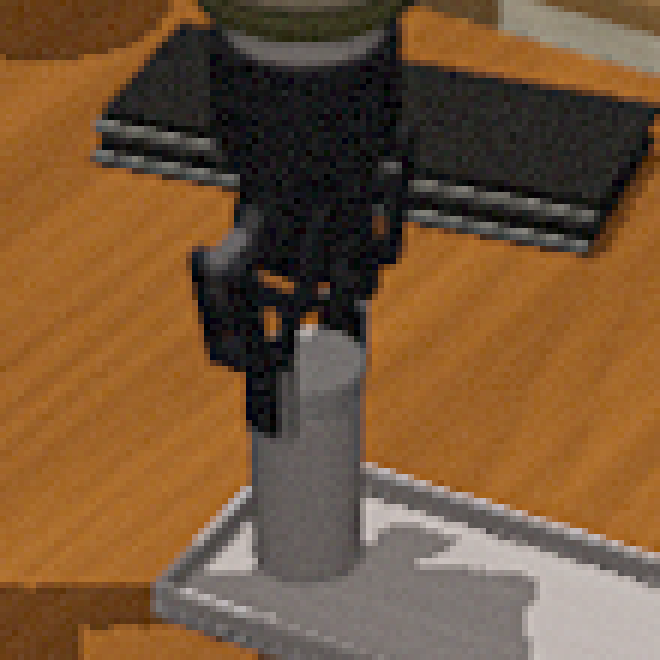

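The scene and wrist views agree: the real fingertips sit about 15–18 mm behind the reported TCP, not 8 mm ahead. They closed on top of the heel. I'll lift, open, look again and go deeper.

move_arm(rows=[[[0,0,-0.03,0,0,0],[0,0,-0.06,0,0,0],[0,0,-0.07,0,0,0],[0,0,-0.07,0,0,0],[0,0,-0.07,0,0,0],[0,0,-0.07,0,0,0]]])

```text
time: 23.45
tool_pos: [647.4, 0.9, 93.8]
tcp_rot: [180.0, -0.2, -171.5]
ft_force: [0.5, 0.0, -0.2]
finger_gap: 0.0
```

move_arm(rows=[[[0,0,0,0,0,0],[0,0,0,0,0,0],[0,0,0,0,0,0],[0,0,0,0,0,0],[0,0,0,0,0,0],[0,0,0,0,0,0],[0,0,0,0,0,0],[0,0,0,0,0,0]]], grip=1)

```text
time: 24.25
tool_pos: [648.8, 0.8, 95.9]
tcp_rot: [-180.0, 0.0, -171.5]
ft_force: [-1.5, 0.0, -0.1]
finger_gap: 85.4
```

```bash
python3 look.py j wrist; python3 -c "
from h import *
d=pickle.load(open('j.pkl','rb'));crop(d['wrist'],140,110,260,190,3,'pics/j_crop.png')"
```

```text
{'time': 24.25, 'tool_pos': array([648.77,   0.81,  95.93]), 'tcp_rot': array([-180.  ,    0.  , -171.52]), 'ft_force': array([-1.48,  0.01, -0.06]), 'finger_gap': 85.39786410404788, 'joint_pos': array([  -4.46,   19.51,   84.08,    0.  ,   76.41, -102.94])}
```

View pics/j_crop.png

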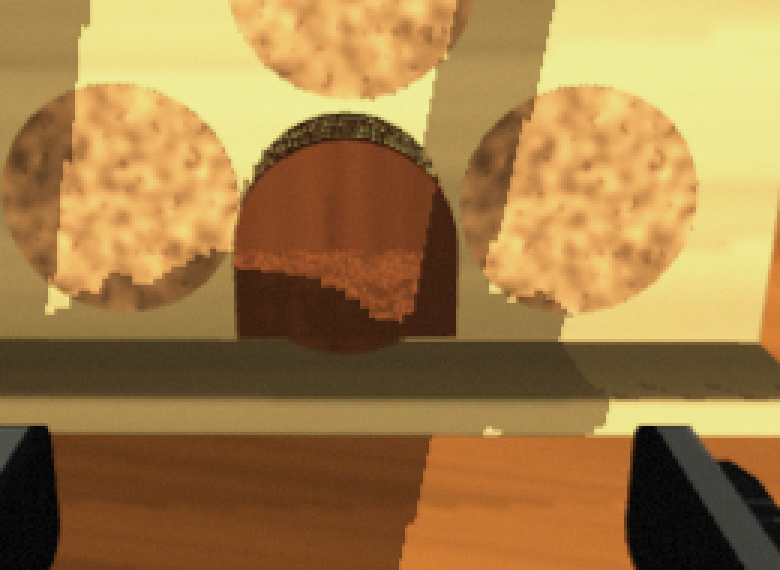

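move_arm(rows=[[[0,0,0.025,0,0,0],[0,0,0.05,0,0,0],[0,0,0.07,0,0,0],[0,0,0.082,0,0,0],[0,0,0.09,0,0,0],[0,0,0.093,0,0,0],[0,0,0.093,0,0,0]]])

```text
time: 25.0
tool_pos: [649.1, 0.8, 3.2]
tcp_rot: [-180.0, 0.0, -171.5]
ft_force: [0.2, -0.5, -0.0]
finger_gap: 85.1
```

move_arm(rows=[[[0,0,0,0,0,0],[0,0,0,0,0,0],[0,0,0,0,0,0],[0,0,0,0,0,0],[0,0,0,0,0,0],[0,0,0,0,0,0],[0,0,0,0,0,0],[0,0,0,0,0,0]]], grip=0, newtons=40)

```text
time: 25.8
tool_pos: [649.7, 0.8, 4.1]
tcp_rot: [-180.0, 0.1, -171.5]
ft_force: [0.7, 0.1, 5.3]
finger_gap: 49.2
```

```bash
python3 look.py k wrist
```

```text
{'time': 25.8, 'tool_pos': array([649.67,   0.77,   4.07]), 'tcp_rot': array([-179.97,    0.11, -171.51]), 'ft_force': array([0.75, 0.09, 5.33]), 'finger_gap': 49.21475192094146, 'joint_pos': array([  -4.45,   25.42,   86.91,   -0.  ,   67.56, -102.94])}
```

View pics/k_wrist.png

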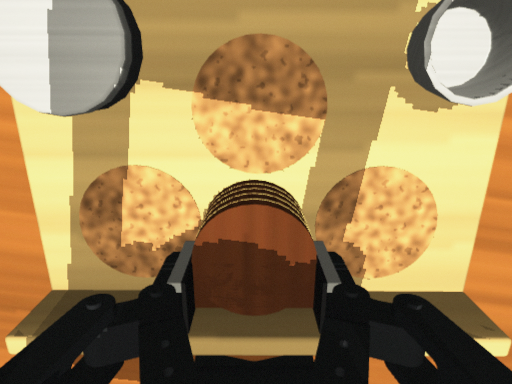

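Gripped: the gap is 49.2 and both pads are on the parallel sides at about (180,280) and (327,280). Next I'll lift and carry the heel to hover above the stand.

move_arm(rows=[[[0,0,-0.01,0,0,0],[0,0,-0.03,0,0,0],[0,0,-0.06,0,0,0],[0,0,-0.09,0,0,0],[0.005,-0.01,-0.115,0,0,0.5],[0.02,-0.035,-0.125,0,0,2],[0.038,-0.065,-0.125,0,0,3],[0.055,-0.095,-0.125,0,0,4.5],[0.072,-0.125,-0.125,0,0,6],[0.09,-0.155,-0.125,0,0,7],[0.107,-0.185,-0.125,0,0,8.5],[0.124,-0.214,-0.125,0,0,10],[0.142,-0.245,-0.125,0,0,11],[0.16,-0.275,-0.125,0,0,12.5],[0.175,-0.302,-0.125,0,0,14],[0.185,-0.319,-0.12,0,0,15],[0.189,-0.326,-0.11,0,0,15],[0.189,-0.326,-0.103,0,0,15],[0.189,-0.326,-0.103,0,0,15],[0.189,-0.326,-0.103,0,0,15]]])

```text
time: 27.85
tool_pos: [510.1, -348.0, 105.3]
tcp_rot: [179.9, -0.1, 173.6]
ft_force: [-0.2, -0.4, -1.1]
finger_gap: 49.1
```

```bash
python3 look.py l wrist scene top
```

```text
{'time': 27.85, 'tool_pos': array([ 510.12, -348.04,  105.33]), 'tcp_rot': array([179.94,  -0.06, 173.57]), 'ft_force': array([-0.15, -0.42, -1.14]), 'finger_gap': 49.141612893024465, 'joint_pos': array([ -39.07,   14.51,   89.08,    0.02,   76.49, -122.65])}
```

View pics/l_wrist.png

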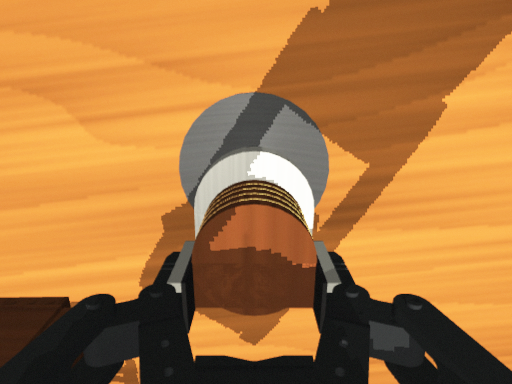

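View pics/l_scene.png

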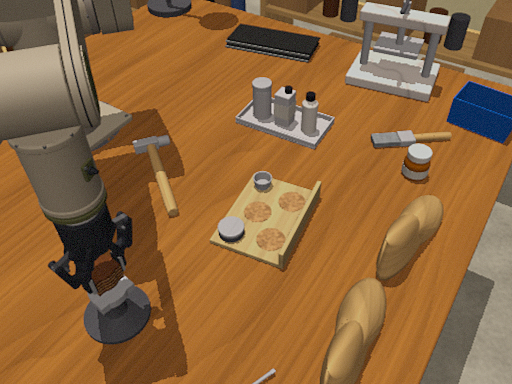

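The scene view shows all three containers upright in the tray (262–310, 100–115) and the heel held above the stand. In the wrist view the stand's white arc has its apex at about (253,151), with the heel centred left-right over it. I'll fit both arcs.

```bash
cat > arc.py <<'E'
from h import *
import sys
from scipy.optimize import least_squares
np.set_printoptions(precision=1,suppress=True)
s=pickle.load(open(sys.argv[1]+".pkl","rb"))["wrist"]; zb=float(sys.argv[2])
im=s["color"].astype(int); mx=im.max(2); mn=im.min(2)
def edge(col,kind):
    g=im[:,col].sum(1)/3.; 
    return g
def fit(P,r):
    f=lambda c:np.hypot(P[:,0]-c[0],P[:,1]-c[1])-r
    a=least_squares(f,P.mean(0)+[30,0],loss="soft_l1"); return a.x,np.abs(a.fun).mean()
A=[];B=[];C=[]
for c in range(204,304,2):
    col=im[:,c]; white=(mn[:,c]>150)&(mx[:,c]-mn[:,c]<40)
    rows=np.flatnonzero(white[130:240])+130
    if len(rows)<4: continue
    A.append((c,rows[0]-.5,)); B.append((c,rows[-1]+.5))
A=np.array(A);B=np.array(B)
print(A[::6].tolist(),B[::6].tolist())
PA=np.array([ray(s,p,90)[:2] for p in A]); PB=np.array([ray(s,p,zb)[:2] for p in B])
cA,eA=fit(PA,34); cB,eB=fit(PB,25)
print("stand circ",cA,eA,"heel circ",cB,eB)
ya=np.radians(-6.5); X=np.array([np.cos(ya),np.sin(ya)]);Y=np.array([-np.sin(ya),np.cos(ya)])
sc=cA-3*X; hc=cB-2*X
d=sc-hc; print("stand ctr",sc,"heel ctr",hc,"needed move along standX",d@X,"Y",d@Y)
crop(s,170,130,170,190,4,"pics/arc_%s.png"%sys.argv[1])
E
python3 arc.py l 114.5
```

```text
[[204.0, 175.5], [216.0, 163.5], [228.0, 156.5], [240.0, 152.5], [252.0, 151.5], [264.0, 151.5], [276.0, 154.5], [288.0, 160.5], [300.0, 170.5]] [[204.0, 213.5], [216.0, 194.5], [228.0, 185.5], [240.0, 180.5], [252.0, 179.5], [264.0, 179.5], [276.0, 183.5], [288.0, 191.5], [300.0, 207.5]]
stand circ [ 499.3 -346.6] 0.17156952381702467 heel circ [ 499.3 -346.9] 0.1296454471997968
stand ctr [ 496.4 -346.3] heel ctr [ 497.3 -346.7] needed move along standX -0.9629851839601093 Y 0.34096629629787195
```

View pics/arc_l.png

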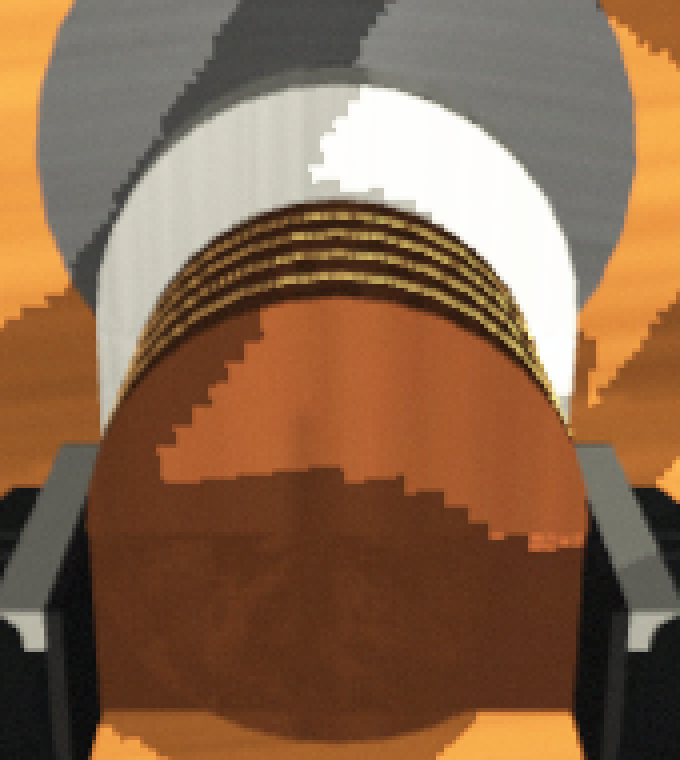

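The fits show about 1 mm of correction in x and 0.3 mm in y, and the stand's sides appear symmetric, so the yaw matches. Lowering now.

move_arm(rows=[[[0.001,0,0.005,0,0,0],[0.001,0,0.012,0,0,0],[0.001,0,0.018,0,0,0],[0.001,0,0.021,0,0,0],[0.001,0,0.0225,0,0,0],[0.001,0,0.0225,0,0,0],[0.001,0,0.0225,0,0,0]]])

```text
time: 28.7
tool_pos: [509.0, -349.6, 83.6]
tcp_rot: [-180.0, 0.0, 173.5]
ft_force: [-0.4, -0.0, -0.8]
finger_gap: 49.4
```

```bash
python3 look.py m wrist; python3 arc.py m 92.3
```

```text
{'time': 28.7, 'tool_pos': array([ 509.01, -349.55,   83.59]), 'tcp_rot': array([-179.99,    0.01,  173.48]), 'ft_force': array([-0.4 , -0.02, -0.81]), 'finger_gap': 49.41840759398958, 'joint_pos': array([ -39.23,   15.63,   90.15,   -0.  ,   74.2 , -122.71])}
[[204.0, 185.5], [216.0, 174.5], [228.0, 167.5], [240.0, 163.5], [252.0, 161.5], [264.0, 161.5], [276.0, 163.5], [288.0, 168.5], [300.0, 175.5]] [[204.0, 213.5], [216.0, 194.5], [228.0, 185.5], [240.0, 181.5], [252.0, 179.5], [264.0, 180.5], [276.0, 184.5], [288.0, 191.5], [300.0, 206.5]]
stand circ [ 499.3 -346.6] 0.1353760021885523 heel circ [ 498.3 -348.4] 0.1600254701085172
stand ctr [ 496.3 -346.3] heel ctr [ 496.4 -348.1] needed move along standX -0.2398412956448051 Y 1.821800183577672
```

move_arm(rows=[[[0,0,0.001,0,0,0],[0,0,0.002,0,0,0],[0,0,0.003,0,0,0],[0,0,0.003,0,0,0]]])

```text
time: 29.15
tool_pos: [509.2, -349.6, 82.1]
tcp_rot: [-180.0, 0.0, 173.5]
ft_force: [-4.6, 3.6, 9.5]
finger_gap: 49.2
```

The arm had still been settling in y, so the heel is about 1.8 mm off. I'll lift 3 mm, shift +1.8 mm and set it down again.

move_arm(rows=[[[0,0,-0.003,0,0,0],[0,0,-0.004,0,0,0],[0,0.001,-0.004,0,0,0],[0,0.0018,-0.004,0,0,0],[0,0.0018,-0.004,0,0,0],[0,0.0018,-0.004,0,0,0],[0,0.0018,-0.004,0,0,0]]])

```text
time: 29.85
tool_pos: [509.0, -347.6, 84.2]
tcp_rot: [180.0, -0.0, 173.5]
ft_force: [-0.2, 0.0, -0.9]
finger_gap: 49.0
```

```bash
python3 look.py n wrist; python3 arc.py n 93.3
```

```text
{'time': 29.85, 'tool_pos': array([ 509.04, -347.55,   84.22]), 'tcp_rot': array([179.99,  -0.01, 173.48]), 'ft_force': array([-0.15,  0.01, -0.93]), 'finger_gap': 48.99842123525147, 'joint_pos': array([ -39.09,   15.46,   90.28,   -0.  ,   74.27, -122.57])}
[[204.0, 180.5], [216.0, 171.5], [228.0, 165.5], [240.0, 162.5], [252.0, 161.5], [264.0, 161.5], [276.0, 164.5], [288.0, 169.5], [300.0, 178.5]] [[204.0, 213.5], [216.0, 194.5], [228.0, 185.5], [240.0, 181.5], [252.0, 179.5], [264.0, 179.5], [276.0, 184.5], [288.0, 191.5], [300.0, 206.5]]
stand circ [ 499.3 -346.6] 0.12725643773752807 heel circ [ 498.3 -346.4] 0.16122146548341681
stand ctr [ 496.3 -346.3] heel ctr [ 496.3 -346.1] needed move along standX 0.0771547320112725 Y -0.13103984840176616
```

Centred to within 0.2 mm. Lowering to contact, then releasing.

move_arm(rows=[[[0,0,0.002,0,0,0],[0,0,0.003,0,0,0],[0,0,0.0035,0,0,0],[0,0,0.0035,0,0,0],[0,0,0.0035,0,0,0]]])

```text
time: 30.4
tool_pos: [509.3, -347.8, 82.1]
tcp_rot: [-180.0, 0.0, 173.5]
ft_force: [-4.0, 2.1, 6.7]
finger_gap: 49.5
```

move_arm(rows=[[[0,0,0,0,0,0],[0,0,0,0,0,0],[0,0,0,0,0,0],[0,0,0,0,0,0],[0,0,0,0,0,0],[0,0,0,0,0,0],[0,0,-0.02,0,0,0],[0,0,-0.05,0,0,0],[0,0,-0.08,0,0,0],[0,0,-0.08,0,0,0],[0,0,-0.08,0,0,0]]], grip=1)

```text
time: 31.5
tool_pos: [509.7, -348.1, 161.9]
tcp_rot: [-179.9, 0.1, 173.5]
ft_force: [0.8, -0.9, -0.6]
finger_gap: 85.3
```

```bash
python3 look.py o wrist; python3 arc.py o 90
```

```text
{'time': 31.5, 'tool_pos': array([ 509.68, -348.08,  161.93]), 'tcp_rot': array([-179.93,    0.11,  173.48]), 'ft_force': array([ 0.81, -0.95, -0.57]), 'finger_gap': 85.30045701813637, 'joint_pos': array([ -39.09,   11.67,   86.27,   -0.  ,   81.93, -122.57])}
[[208.0, 177.5], [220.0, 150.5], [232.0, 141.5], [244.0, 137.5], [256.0, 136.5], [268.0, 137.5], [280.0, 143.5], [292.0, 154.5]] [[208.0, 193.5], [220.0, 172.5], [232.0, 155.5], [244.0, 148.5], [256.0, 147.5], [268.0, 151.5], [280.0, 159.5], [292.0, 184.5]]
stand circ [ 499.4 -346.6] 0.18698507745265827 heel circ [ 498.9 -346.9] 3.040045153068979
stand ctr [ 496.5 -346.3] heel ctr [ 496.9 -346.7] needed move along standX -0.4593248724005622 Y 0.3384147225224138
```

View pics/arc_o.png

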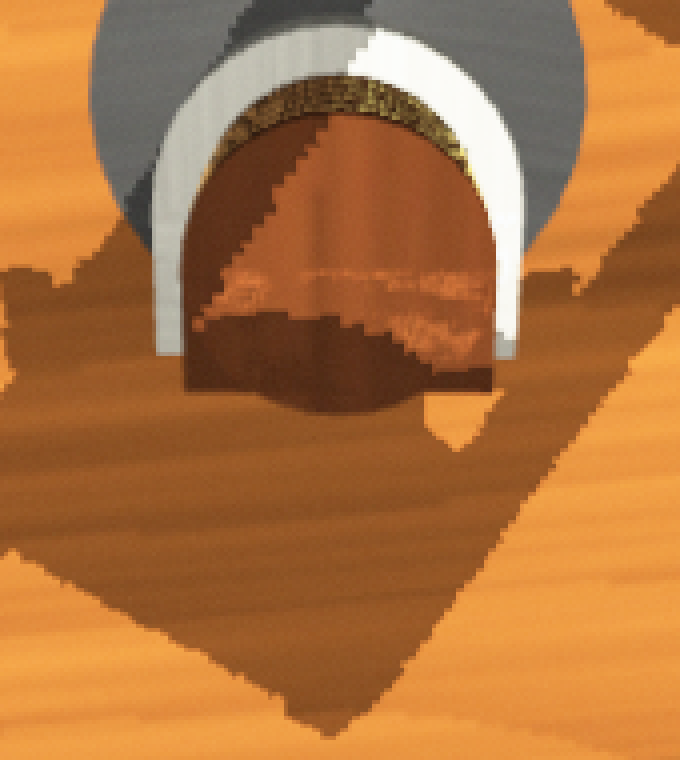

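The heel stands centred on the stand: its corners are at (185,391) and (492,390), and the stand's are at (158,356) and (516,358), so the edges are parallel within about 0.5°. I'll go back for the bottle first.

move_arm(rows=[[[0.003,0.03,0,0,0,0],[0.053,0.655,0,0,0,-6.5],[0.053,0.655,0,0,0,-6.5],[0.053,0.655,0,0,0,-6.5],[0.053,0.655,0,0,0,-6.5],[0.053,0.655,0,0,0,-6.5],[0.053,0.655,0,0,0,-6.5],[0.053,0.655,0,0,0,-6.5],[0.053,0.655,0,0,0,-6.5],[0.053,0.655,0,0,0,-6.5],[0.053,0.655,0,0,0,-6.5],[0.053,0.655,0,0,0,-6.5],[0.053,0.655,0,0,0,-6.5],[0.053,0.655,0,0,0,-6.5],[0.053,0.655,0,0,0,-6.5],[0.053,0.655,0,0,0,-6.5],[0.053,0.655,0,0,0,-6.5],[0.053,0.655,0,0,0,-6.5]]])

```text
time: 33.35
tool_pos: [530.8, 307.7, 160.5]
tcp_rot: [-180.0, -0.0, 179.9]
ft_force: [-0.3, -0.1, -0.9]
finger_gap: 85.3
```

```bash
python3 look.py p wrist scene
```

```text
{'time': 33.35, 'tool_pos': array([530.83, 307.73, 160.46]), 'tcp_rot': array([-179.97,   -0.04,  179.89]), 'ft_force': array([-0.35, -0.14, -0.88]), 'finger_gap': 85.33521084649617, 'joint_pos': array([ 25.32,  11.35,  86.79,  -0.01,  81.91, -64.57])}
```

View pics/p_wrist.png

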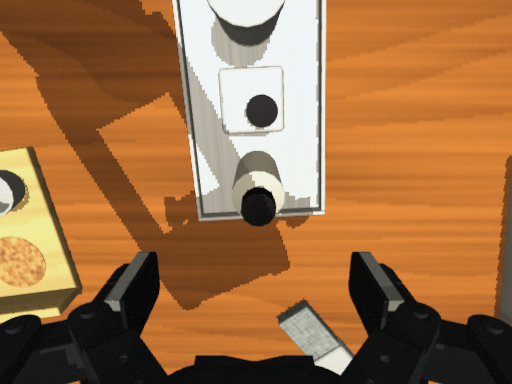

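View pics/p_scene.png

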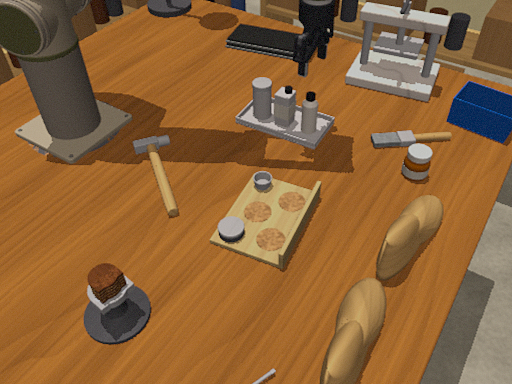

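The scene shows the heel on the stand and the containers upright in the tray, and the wrist view shows the bottle cap at (258,207), on axis. Descending to grip lower than before.

move_arm(rows=[[[0,0,0.03,0,0,0],[0,0,0.06,0,0,0],[0,0,0.085,0,0,0],[0,0,0.103,0,0,0],[0,0,0.115,0,0,0],[0,0,0.115,0,0,0]]])

```text
time: 34.05
tool_pos: [529.6, 308.1, 44.0]
tcp_rot: [-179.9, -0.2, 179.9]
ft_force: [-0.7, 0.1, 0.0]
finger_gap: 85.6
```

move_arm(rows=[[[0,0,0,0,0,0],[0,0,0,0,0,0],[0,0,0,0,0,0],[0,0,0,0,0,0],[0,0,0,0,0,0],[0,0,0,0,0,0],[0,0,0,0,0,0],[0,0,0,0,0,0],[0,0,0,0,0,0]]], grip=0, newtons=40)

```text
time: 34.95
tool_pos: [531.8, 309.7, 47.5]
tcp_rot: [179.9, 0.1, 180.0]
ft_force: [-0.2, 0.5, 5.8]
finger_gap: 38.5
```

move_arm(rows=[[[0,0,-0.01,0,0,0],[0,0,-0.03,0,0,0],[0,0,-0.055,0,0,0],[0,-0.01,-0.075,0,0,0],[-0.01,-0.035,-0.085,0,0,0],[-0.021,-0.07,-0.085,0,0,0],[-0.033,-0.105,-0.085,0,0,0],[-0.044,-0.14,-0.085,0,0,0],[-0.055,-0.175,-0.085,0,0,0],[-0.066,-0.21,-0.085,0,0,0],[-0.077,-0.245,-0.085,0,0,0],[-0.088,-0.28,-0.085,0,0,0],[-0.098,-0.315,-0.085,0,0,0],[-0.107,-0.345,-0.085,0,0,0],[-0.112,-0.361,-0.075,0,0,0],[-0.114,-0.367,-0.06,0,0,0],[-0.114,-0.367,-0.04,0,0,0],[-0.114,-0.367,-0.024,0,0,0],[-0.114,-0.367,-0.014,0,0,0],[-0.114,-0.367,-0.012,0,0,0]]])

```text
time: 36.95
tool_pos: [643.6, -56.6, 56.0]
tcp_rot: [180.0, -0.1, -180.0]
ft_force: [0.5, -0.1, -0.7]
finger_gap: 38.3
```

move_arm(rows=[[[0,0,0.001,0,0,0],[0,0,0.002,0,0,0],[0,0,0.003,0,0,0],[0,0,0.004,0,0,0],[0,0,0.0045,0,0,0],[0,0,0.0045,0,0,0]]])

```text
time: 37.55
tool_pos: [645.8, -57.8, 55.5]
tcp_rot: [-180.0, 0.1, 180.0]
ft_force: [-2.4, 1.9, 7.9]
finger_gap: 38.5
```

move_arm(rows=[[[0,0,0,0,0,0],[0,0,0,0,0,0],[0,0,0,0,0,0],[0,0,0,0,0,0],[0,0,0,0,0,0],[0,0,0,0,0,0],[0,0,0,0,0,0],[0,0,-0.02,0,0,0],[0,0,-0.06,0,0,0],[0,0,-0.1,0,0,0],[0,0,-0.11,0,0,0]]], grip=1)

```text
time: 38.65
tool_pos: [647.7, -58.3, 169.9]
tcp_rot: [-179.9, 0.5, 180.0]
ft_force: [0.8, -0.4, 1.1]
finger_gap: 85.3
```

move_arm(rows=[[[0.02,0.04,0,0,0,0],[0.182,0.3633,0,0,0,0],[0.182,0.3633,0,0,0,0],[0.182,0.3633,0,0,0,0],[0.182,0.3633,0,0,0,0],[0.182,0.3633,0,0,0,0],[0.182,0.3633,0,0,0,0],[0.182,0.3633,0,0,0,0],[0.182,0.3633,0,0,0,0],[0.182,0.3633,0,0,0,0],[0.182,0.3633,0,0,0,0],[0.182,0.3633,0,0,0,0],[0.182,0.3633,0,0,0,0],[0.182,0.3633,0,0,0,0]]])

```text
time: 40.05
tool_pos: [463.5, 304.4, 163.3]
tcp_rot: [-180.0, -0.0, 179.9]
ft_force: [0.8, 0.1, -0.1]
finger_gap: 85.2
```

```bash
python3 look.py q wrist scene
```

```text
{'time': 40.05, 'tool_pos': array([463.46, 304.42, 163.35]), 'tcp_rot': array([-179.99,   -0.  ,  179.88]), 'ft_force': array([ 0.81,  0.09, -0.14]), 'finger_gap': 85.21582366401402, 'joint_pos': array([ 28.01,   2.19,  96.38,  -0.01,  81.43, -61.87])}
```

View pics/q_wrist.png

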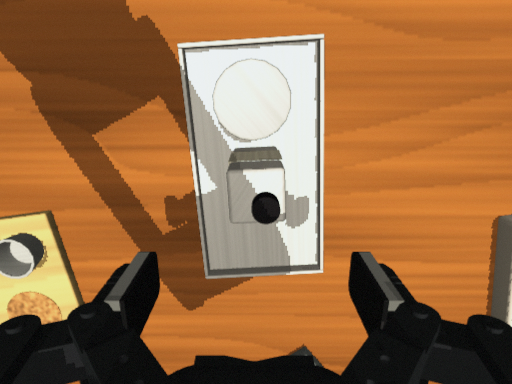

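View pics/q_scene.png

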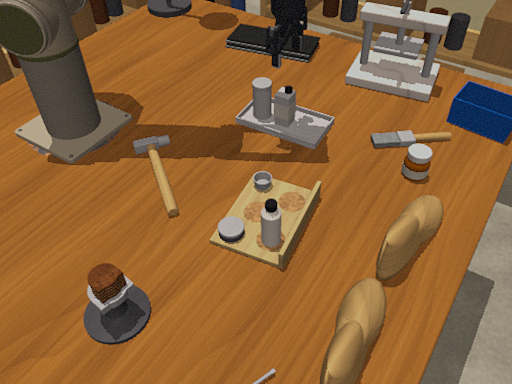

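Bottle is back on its pad (scene 271,225), and the can is centred under the gripper (wrist 257,193). Gripping the can.

move_arm(rows=[[[0,0,0.03,0,0,0],[0,0,0.06,0,0,0],[0,0,0.085,0,0,0],[0,0,0.105,0,0,0],[0,0,0.1175,0,0,0],[0,0,0.1175,0,0,0]]])

```text
time: 40.75
tool_pos: [461.5, 304.6, 43.9]
tcp_rot: [-179.9, -0.2, 180.0]
ft_force: [-0.8, -0.5, -1.2]
finger_gap: 85.3
```

move_arm(rows=[[[0,0,0,0,0,0],[0,0,0,0,0,0],[0,0,0,0,0,0],[0,0,0,0,0,0],[0,0,0,0,0,0],[0,0,0,0,0,0],[0,0,0,0,0,0],[0,0,0,0,0,0],[0,0,0,0,0,0]]], grip=0)

```text
time: 41.65
tool_pos: [463.9, 306.1, 47.5]
tcp_rot: [179.9, 0.1, 180.0]
ft_force: [-1.1, -0.0, 5.7]
finger_gap: 41.8
```

move_arm(rows=[[[0,0,-0.01,0,0,0],[0,0,-0.03,0,0,0],[0,0,-0.055,0,0,0],[0,-0.01,-0.075,0,0,0],[-0.011,-0.03,-0.085,0,0,0],[-0.022,-0.06,-0.085,0,0,0],[-0.034,-0.09,-0.085,0,0,0],[-0.046,-0.12,-0.085,0,0,0],[-0.057,-0.15,-0.085,0,0,0],[-0.068,-0.18,-0.085,0,0,0],[-0.08,-0.21,-0.085,0,0,0],[-0.091,-0.24,-0.085,0,0,0],[-0.102,-0.27,-0.085,0,0,0],[-0.112,-0.295,-0.085,0,0,0],[-0.117,-0.308,-0.075,0,0,0],[-0.1185,-0.3136,-0.06,0,0,0],[-0.1185,-0.3136,-0.04,0,0,0],[-0.1185,-0.3136,-0.024,0,0,0],[-0.1185,-0.3136,-0.014,0,0,0],[-0.1185,-0.3136,-0.012,0,0,0]]])

```text
time: 43.65
tool_pos: [579.9, -7.2, 56.1]
tcp_rot: [180.0, -0.2, -180.0]
ft_force: [-0.4, 0.2, -2.8]
finger_gap: 42.1
```

move_arm(rows=[[[0,0,0.001,0,0,0],[0,0,0.002,0,0,0],[0,0,0.003,0,0,0],[0,0,0.004,0,0,0],[0,0,0.0045,0,0,0],[0,0,0.0045,0,0,0]]])

```text
time: 44.25
tool_pos: [582.2, -8.1, 55.5]
tcp_rot: [-180.0, 0.1, 180.0]
ft_force: [-3.7, 0.4, 8.2]
finger_gap: 41.9
```

move_arm(rows=[[[0,0,0,0,0,0],[0,0,0,0,0,0],[0,0,0,0,0,0],[0,0,0,0,0,0],[0,0,0,0,0,0],[0,0,0,0,0,0],[0,0,0,0,0,0],[0,0,-0.02,0,0,0],[0,0,-0.06,0,0,0],[0,0,-0.1,0,0,0],[0,0,-0.11,0,0,0]]], grip=1)

```text
time: 45.35
tool_pos: [584.2, -8.4, 169.4]
tcp_rot: [-180.0, 0.5, 180.0]
ft_force: [0.6, 0.0, -0.2]
finger_gap: 85.3
```

move_arm(rows=[[[0.02,0.04,0,0,0,0],[0.1865,0.3095,0,0,0,0],[0.1865,0.3095,0,0,0,0],[0.1865,0.3095,0,0,0,0],[0.1865,0.3095,0,0,0,0],[0.1865,0.3095,0,0,0,0],[0.1865,0.3095,0,0,0,0],[0.1865,0.3095,0,0,0,0],[0.1865,0.3095,0,0,0,0],[0.1865,0.3095,0,0,0,0],[0.1865,0.3095,0,0,0,0],[0.1865,0.3095,0,0,0,0],[0.1865,0.3095,0,0,0,0],[0.1865,0.3095,0,0,0,0]]])

```text
time: 46.75
tool_pos: [395.2, 300.8, 163.4]
tcp_rot: [-180.0, 0.0, 179.9]
ft_force: [-0.3, -0.4, 0.0]
finger_gap: 85.5
```

```bash
python3 look.py s wrist scene
```

```text
{'time': 46.75, 'tool_pos': array([395.24, 300.85, 163.39]), 'tcp_rot': array([-180.  ,    0.  ,  179.91]), 'ft_force': array([-0.27, -0.45,  0.04]), 'finger_gap': 85.54805721544771, 'joint_pos': array([ 31.36,  -6.95, 105.25,  -0.  ,  81.69, -58.55])}
```

View pics/s_wrist.png

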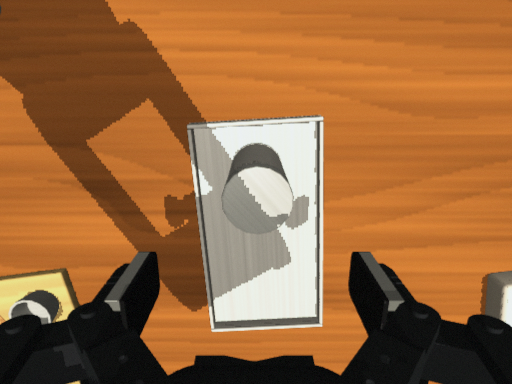

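View pics/s_scene.png

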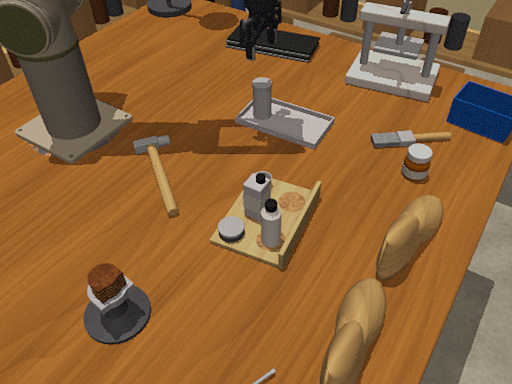

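Can and bottle are back on their pads, and the tin is centred under the gripper (wrist 257,198). Gripping the tin.

move_arm(rows=[[[0,0,0.03,0,0,0],[0,0,0.06,0,0,0],[0,0,0.085,0,0,0],[0,0,0.105,0,0,0],[0,0,0.1175,0,0,0],[0,0,0.1175,0,0,0]]])

```text
time: 47.45
tool_pos: [393.5, 300.5, 44.0]
tcp_rot: [-179.9, -0.2, 180.0]
ft_force: [-0.3, 0.2, 0.3]
finger_gap: 85.3
```

move_arm(rows=[[[0,0,0,0,0,0],[0,0,0,0,0,0],[0,0,0,0,0,0],[0,0,0,0,0,0],[0,0,0,0,0,0],[0,0,0,0,0,0],[0,0,0,0,0,0],[0,0,0,0,0,0],[0,0,0,0,0,0]]], grip=0)

```text
time: 48.35
tool_pos: [396.0, 302.2, 47.5]
tcp_rot: [179.9, 0.1, 180.0]
ft_force: [-0.3, 0.9, 6.0]
finger_gap: 49.8
```

move_arm(rows=[[[0,0,-0.01,0,0,0],[0,0,-0.03,0,0,0],[0,0,-0.055,0,0,0],[-0.01,-0.01,-0.075,0,0,0],[-0.03,-0.031,-0.085,0,0,0],[-0.055,-0.057,-0.085,0,0,0],[-0.08,-0.084,-0.085,0,0,0],[-0.105,-0.11,-0.085,0,0,0],[-0.13,-0.136,-0.085,0,0,0],[-0.155,-0.162,-0.085,0,0,0],[-0.18,-0.188,-0.085,0,0,0],[-0.205,-0.215,-0.085,0,0,0],[-0.225,-0.236,-0.08,0,0,0],[-0.231,-0.242,-0.07,0,0,0],[-0.2332,-0.2441,-0.055,0,0,0],[-0.2332,-0.2441,-0.035,0,0,0],[-0.2332,-0.2441,-0.02,0,0,0],[-0.2332,-0.2441,-0.012,0,0,0],[-0.2332,-0.2441,-0.012,0,0,0]]])

```text
time: 50.25
tool_pos: [626.9, 58.4, 56.8]
tcp_rot: [180.0, -0.1, -179.9]
ft_force: [-0.3, 0.7, -1.9]
finger_gap: 50.0
```

move_arm(rows=[[[0,0,0.001,0,0,0],[0,0,0.002,0,0,0],[0,0,0.003,0,0,0],[0,0,0.004,0,0,0],[0,0,0.0045,0,0,0],[0,0,0.0045,0,0,0]]])

```text
time: 50.85
tool_pos: [629.1, 57.3, 55.3]
tcp_rot: [180.0, 0.1, 180.0]
ft_force: [-2.6, 1.2, 6.4]
finger_gap: 50.1
```

Release, lift, and retreat clear (to the left) for the final check.

move_arm(rows=[[[0,0,0,0,0,0],[0,0,0,0,0,0],[0,0,0,0,0,0],[0,0,0,0,0,0],[0,0,0,0,0,0],[0,0,0,0,0,0],[0,0,0,0,0,0],[0,0,-0.02,0,0,0],[0,0,-0.06,0,0,0],[0,0,-0.1,0,0,0],[0,0,-0.14,0,0,0],[0,0,-0.16,0,0,0]]], grip=1)

```text
time: 52.05
tool_pos: [629.6, 57.3, 218.5]
tcp_rot: [180.0, 0.3, 180.0]
ft_force: [1.2, 0.4, -0.2]
finger_gap: 85.3
```

move_arm(rows=[[[0.02,0.04,0,0,0,0],[0.25,0.3,0,0,0,0],[0.25,0.3,0,0,0,0],[0.25,0.3,0,0,0,0],[0.25,0.3,0,0,0,0],[0.25,0.3,0,0,0,0],[0.25,0.3,0,0,0,0],[0.25,0.3,0,0,0,0],[0.25,0.3,0,0,0,0],[0.25,0.3,0,0,0,0],[0.25,0.3,0,0,0,0],[0.25,0.3,0,0,0,0],[0.25,0.3,0,0,0,0],[0.25,0.3,0,0,0,0]]])

```text
time: 53.45
tool_pos: [378.7, 356.6, 213.3]
tcp_rot: [-180.0, -0.0, 179.9]
ft_force: [-0.2, -0.5, -0.3]
finger_gap: 85.6
```

```bash
python3 look.py t scene top; python3 -c "
from h import *
d=pickle.load(open('t.pkl','rb'))
crop(d['top'],195,125,120,95,6,'pics/t_rack.png');crop(d['scene'],200,150,130,120,5,'pics/t_srack.png');crop(d['top'],360,180,80,70,8,'pics/t_stand.png');crop(d['scene'],75,255,90,90,6,'pics/t_sstand.png')"
```

```text
{'time': 53.45, 'tool_pos': array([378.67, 356.59, 213.32]), 'tcp_rot': array([-179.99,   -0.  ,  179.89]), 'ft_force': array([-0.19, -0.47, -0.34]), 'finger_gap': 85.5903542190396, 'joint_pos': array([ 37.63,  -4.88,  98.08,  -0.01,  86.81, -52.26])}
```

View pics/t_rack.png

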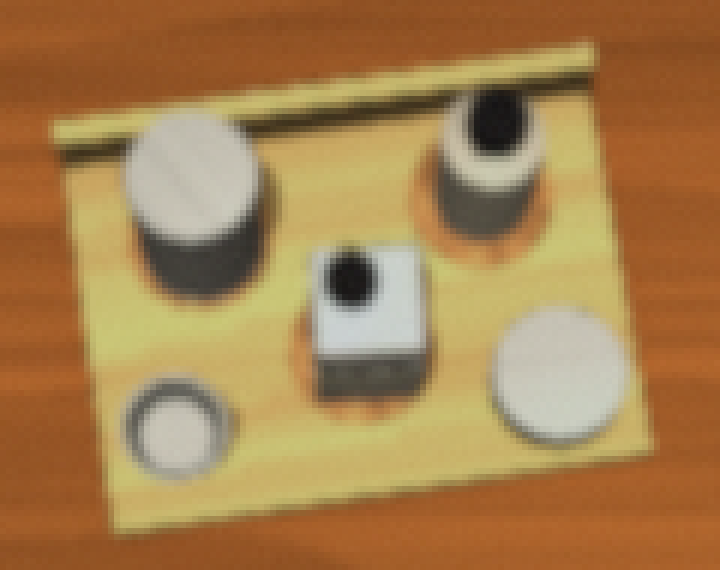

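View pics/t_srack.png

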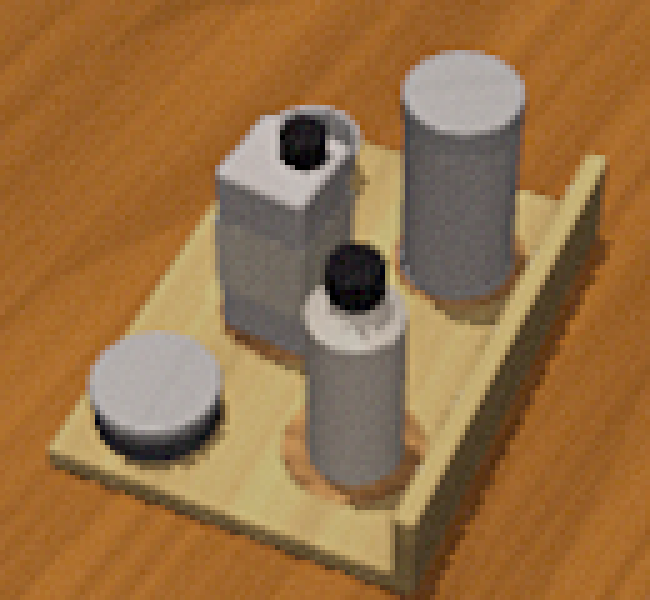

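View pics/t_stand.png

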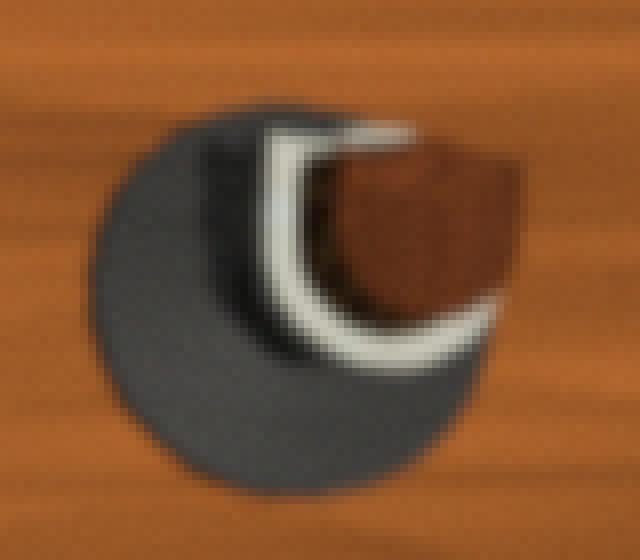

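View pics/t_scene.png

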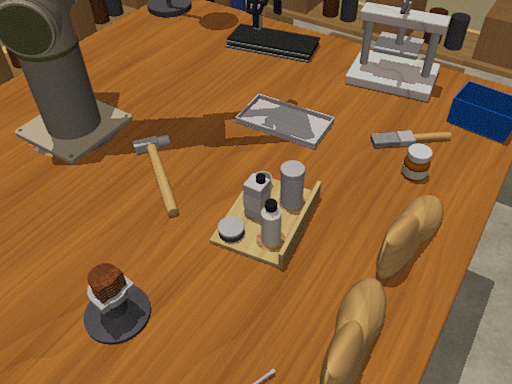

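All containers stand on their own pads, the polish tin and cup have not moved, and the heel is on the stand. Handing in.

```bash
python3 -c "
from bench import hand_in
print(hand_in())"
```

```text
the job is handed in; nothing more can be done
None
```

I moved the tin, can and bottle to the tray, set the heel block on the stand, then put each container back on its own pad. The job was handed in at about 53.5 s of simulated time, well under the 141 s limit.

**Final pictures:** the last top and scene views show all three containers upright on their pads. The polish tin and tack cup have not moved, the tray is empty and the arm is clear of everything.

**Heel placement:** arc fits just before release put the heel within about 0.2 mm of the stand's centre. In the wrist view after release its straight edge was parallel to the stand's within about 0.5°. The same fit after release was poor on the heel side (3 mm mean residual), so it does not confirm the centring independently. That picture looked centred by eye.

**What disagreed:**
- **Fingertip position:** the real fingertips sit about 15–18 mm behind the reported TCP, not 8 mm ahead as stated. On the first try the fingers closed on top of the heel, pressing with about 14 N. The heel did not move, and I re-gripped it deeper. The first container grips were also higher than planned, but all held.
- **Camera offset:** wrist-camera y readings ran about 1.3 mm high against the gripped positions, and I corrected for that when placing the containers back.

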